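Prop up the recipe board and start the slow cooker

ROBOT

A 6-joint arm with a two-finger parallel gripper is mounted at the origin on the work surface. World frame = base frame: x ahead of the robot, y to its left, z up, the work surface at z = 0. Lengths are in mm, angles in rad, forces in N, time in s.
With the tool pointing down it reaches from about 350 to 875 mm from the base axis. Payload 4.2 kg.
Tool frame: the origin (TCP) lies on the mounting face of the last link; the fingertips stand 173 mm ahead of it and the grasp point (between the pads) lies 155 mm ahead of it; z points along the fingers, y is the direction in which the jaws open and shut (so a half turn about z gives the same grasp; the last joint's range is limited). The gripper opens to 85 mm and grips with 20 to 120 N. Pads are 22 mm wide; open, the fingers measure 114 mm over their backs; the gripper's body (76 mm by 85 mm) begins 54 mm behind the grasp point. The pads swing forward as they close: fully open they stand 13 mm farther back than shut.
Start: joints at [-0.908, 0.385, 0.008, 0, -1.194, -0.259], TCP at [245.586, -574.707, 404.712] pointing down, gripper open.
Joint ranges: [-3.14, 3.14], [-1.21, 2.06], [-1.07, 1.41], [-3.16, 2.05], [-2.99, -0.16], [-3.1, 3.1]. Speed limits (rad/s): [2.79, 2.79, 3.14, 3.14, 3.14, 3.14].

INTERFACE

Orientations are given as a unit quaternion [x, y, z, w].
In Python, from bench import arm gives the robot as it stands.
- The arm moves only by the shell command python3 -m jog 'ROWS' [OPENING]. ROWS is JSON, a list that holds one entry, the list of rows, each a list of 4 numbers: the shift along the tool's x, y, z in mm, then the turn about the tool's z in degrees. In form: [[[x, y, z, spin], ...]]. A call has exactly 5 rows; each row is the pose to reach, as a shift and turn from the pose measured when the call began, along the tool's axes at that moment; what a row does not reach only later rows make up. A row lasts 1/8 s, in which the tool goes at most 62.5 mm and 10.7 degrees, less where a joint would pass 70% of its speed; a pose out of reach is approached as far as the arm can. A call with a gripper value outside its range is refused whole. OPENING is the finger opening in mm, from 0 to 85.4, set as the call begins (- or left out, the last holds). The fingers move at their own pace and stop on an object; the grip force is fixed at half the most. Time passes only in rows, so rows that repeat a pose let the fingers close, or fill a call up. It gives the time, the measured TCP pose, the force and the opening at its end, in the units of the state.
- arm.read_state(): the state, without advancing time (a new reading comes with each control period).
- arm.get_image(name): name is "side" or "top" or "wrist"; returns (picture, depth): 480x640x3 uint8, blue, green, red; 480x640 float32, mm along the optical axis (not along the pixel's ray), 0 where there is no reading.
- arm.camera_params(name): a dict with "mtx" (3x3 intrinsics, pixels), "R" (3x3) and "t" (3): a world point X has camera coordinates R X + t. Camera axes: x right, y down, z forward; pixel columns grow to the right and rows downward; lengths in mm; the calibration is good to about 2 mm. A picture is of the moment at which its call begins: read the wrist's pose just before it. camera_params takes no time and is no camera call; for the wrist camera it gives the pose at the moment of the call.
- arm.job_done(): hands the job in, once; it reports no verdict.
The state is a dict: "clock": time; "joints": joint angles; "joint_vel": joint speeds; "joint_efforts": joint torques, N m; "position": TCP position; "ee_rot": TCP orientation; "contact_force": force on the tool from outside, world axes, zero at the start; "wrist_torque": the same for the moment, N m; "gripper_width": finger opening in mm.
Only numpy, scipy, OpenCV 4.12 (cv2) and the standard library are available. Lean on these libraries where they do the work, as an engineer would, in place of code of your own. Each camera call takes 0.05 s, during which the arm holds its last target.

TASK

Pull the folded kickstand on the back of the recipe board fully out, then lift the board off its sloping rest and stand it on its kickstand in the middle of the cork mat, squared up with the mat and with its recipe side towards the robot. Swing the slow cooker's carry handle all the way back, away from the robot, until it seats in its end position, and put every peeled turnip on the cart into the pot. Only when all of that is done, press the cooker's start button fully down, and leave the other things on the cart where they stand.

Things in the scene. Friction and masses are not known exactly. Their poses are not given: they have to be found in the camera images.
- board: recipe board, a wooden panel 170 mm wide (its y), 160 mm tall (z), 12 mm thick (x), 0.35 kg. Origin: middle of its bottom edge; z up the board, x from recipe side to back. It starts on the rest, recipe side down, leaning 30 degrees from vertical towards the robot. The top 65 mm is clear of the rest: pinch it across the thickness, gripper pointing along the board.
- board_mid (a point): a point of the board that, once it is stood up, lies on the mat midway between the bottom edge and the kickstand's foot, which is 85 mm behind that edge; the board then leans back 0.37 rad from vertical
- kickstand (a joint): angle of the kickstand, a wooden leg 108 mm long, 50 mm wide, 6 mm thick on the board's back: 0 folded flat, 0.70 rad fully out at its stop, the foot swinging away from the back. Hinge parallel to the board's y, 112 mm above its bottom edge, 10 mm behind its middle plane; it is stiff (0.05 N m) and stays where it is left.
- pull_tab (a point): grip point on the pull tab, a wooden block near the kickstand's foot, 40 mm wide along the board's y, 12 mm thick, sticking out 40 mm square to the leg; the point is 9 mm short of its outer end, 98 mm from the hinge along the leg and 34 mm out. Pinch it by its two sides (along the board's y) from above, and turn with the leg.
- stand_foot (a point): the foot end of the kickstand, in the middle of its width
- rest: the fixed aluminium sloping rest, leaning 30 degrees from vertical towards the robot, 130 mm wide, 120 mm deep and 115 mm tall; the low end, with a lip under the board, is on its +x side. Origin at the middle of its underside.
- mat: the fixed cork mat, 160 (x) x 210 (y) x 4 mm. Origin at the middle of its underside; its -x side is the front, nearest the robot.
- cooker: the fixed slow cooker, a round pot 230 mm across and 145 mm tall with walls 10 mm thick; its x points away from the robot, and a control ledge 60 mm high sticks out to its -x as far as 175 mm from the axis. Origin on the pot's axis, at the underside.
- pot_floor (a point): the middle of the pot's inner floor, 55 mm above the cart; the rim is 90 mm higher; inner diameter 210 mm
- handle (a joint): angle of the carry handle, a steel hoop pivoted on both sides of the pot, 130 mm above the cart, axis along the cooker's y: 0 upright over the mouth, 1.25 rad swung right back (to the cooker's +x) and seated. Light friction; past the middle its own weight helps. A sprung ball catches one arm near the end: push it past that click (last 0.3 rad, about 2 N at the grip) to seat it.
- handle_bar (a point): middle of the handle's grip, a round bar 16 mm thick, 120 mm long along the cooker's y, 135 mm from the pivot axis: 265 mm above the cart when upright, 173 mm when seated
- start (a joint): travel of the start button: 0 up, 0.006 m fully down; a spring button of about 5 N that comes back up
- start_top (a point): centre of the top of the start button, 28 mm across, on the cooker's control ledge, pressed straight down; its top is 78 mm above the cart
- turnip0: a peeled turnip with root and top cut flat, squat and round, 57 mm across and 46 mm tall, 0.1 kg, standing on a flat end. Origin at its centre. Two to four are on the cart; None when absent.
- turnip1: a peeled turnip with root and top cut flat, squat and round, 57 mm across and 46 mm tall, 0.1 kg, standing on a flat end. Origin at its centre. Two to four are on the cart; None when absent.
- turnip2: a peeled turnip with root and top cut flat, squat and round, 57 mm across and 46 mm tall, 0.1 kg, standing on a flat end. Origin at its centre. Two to four are on the cart; None when absent.
- turnip3: a peeled turnip with root and top cut flat, squat and round, 57 mm across and 46 mm tall, 0.1 kg, standing on a flat end. Origin at its centre. Two to four are on the cart; None when absent.
- squeeze_bottle: a white plastic squeeze bottle, 60 mm across, 185 mm tall; not to be disturbed. Origin at the middle of its underside.
- ramekin: a white ceramic ramekin, 84 mm across, 45 mm tall; not to be disturbed. Origin at the middle of its underside.
- spoon_rest: a white spoon rest 190 x 75 mm (long way along its x) with a wooden honey dipper on it, 35 mm tall in all; not to be disturbed. Origin at the middle of its underside.
- canister: a closed aluminium canister, 80 mm across, 65 mm tall; not to be disturbed. Origin at the middle of its underside.
- pepper_mill: a dark wooden pepper mill, 56 mm across, 155 mm tall; not to be disturbed. Origin at the middle of its underside.
- mug: a mug, 80 mm across, 95 mm tall, handle to its +y; not to be disturbed. Origin at the middle of its underside.
Mind the look-alikes: they are no part of the job. Leave any blue, purple or red look-alike of the turnip0 alone.

How it is judged:
By the outcome, as a careful person would: the job done as asked, in the order asked, and still so for the second after the job is handed in, with the robot touching nothing.
Of turnip0, turnip1, turnip2, turnip3 only 2 to 4 are there at a start; the rules pass over those that are not, and their reading is None.
At some moment in a run one of turnip0, turnip1, turnip2, turnip3 may be knocked a few centimetres aside while the robot is not near it.
It also fails if it takes over 208 s, if anything falls off the work surface, if the arm or the gripper's body presses on something with over 40 N, if the wrist force passes 120 N, or if a joint passes its speed limit or range.

## Working session

There is one attempt and no reset: what is moved stays moved. The work goes in short steps, Python scripts to look and compute and a shell command to move; the robot and the scene stay as the last step left them, time stands still between calls to the robot, and variables do not carry over. Pictures are saved under pics/ and viewed, and the job is handed in when it is done.

```bash
ls; mkdir -p pics; cat > h.py <<'E'
import numpy as np, cv2
from bench import arm
from scipy.spatial.transform import Rotation as R
def snap(n,f):
    cp=arm.camera_params(n); im,d=arm.get_image(n)
    cv2.imwrite('pics/%s.png'%f,im); np.savez('pics/%s.npz'%f,im=im,d=d,K=cp['mtx'],R=cp['R'],t=cp['t'])
    return im,d,cp
def pts(d,cp):
    K=np.array(cp['mtx']);v,u=np.mgrid[0:d.shape[0],0:d.shape[1]]
    c=np.stack([(u-K[0,2])/K[0,0]*d,(v-K[1,2])/K[1,1]*d,d],-1)
    return (c-np.array(cp['t']))@np.array(cp['R'])   # R^T (c-t)
def load(f):
    z=np.load('pics/%s.npz'%f); cp=dict(mtx=z['K'],R=z['R'],t=z['t']); return z['im'],z['d'],cp
def st():
    s=arm.read_state(); print({k:np.round(s[k],3).tolist() for k in s if k not in('joint_vel','joint_efforts')}); return s
E
python3 - <<'E'
from h import *
st()
for n in('top','side','wrist'):
    im,d,cp=snap(n,n+'0'); print(n,np.round(cp['mtx'],1).tolist(),np.round(cp['R'],3).tolist(),np.round(cp['t'],1).tolist(),(d>0).mean())
E
```

```text
pics
{'clock': 0.0, 'joints': [-0.908, 0.386, 0.007, -0.0, -1.194, -0.259], 'position': [245.522, -574.545, 403.625], 'ee_rot': [-0.2, 0.98, 0.001, -0.0], 'contact_force': [0.551, 0.181, -0.246], 'wrist_torque': [0.014, 0.028, -0.006], 'gripper_width': 85.197}
top [[435.7, 0.0, 310.8], [0.0, 435.7, 238.1], [0.0, 0.0, 1.0]] [[-0.022, -1.0, -0.004], [-0.995, 0.022, -0.094], [0.094, 0.002, -0.996]] [129.3, 568.5, 1082.8] 0.9960319010416666
side [[484.9, 0.0, 313.9], [0.0, 484.9, 241.1], [0.0, 0.0, 1.0]] [[-1.0, -0.021, -0.006], [-0.007, 0.557, -0.831], [0.021, -0.83, -0.557]] [542.3, 88.0, 1269.7] 0.9959733072916667
wrist [[346.4, 0.0, 321.0], [0.0, 346.4, 239.5], [0.0, 0.0, 1.0]] [[-0.392, 0.92, 0.001], [0.888, 0.379, 0.261], [0.239, 0.103, -0.965]] [624.2, -33.6, 378.6] 0.9945377604166666
```

View pics/top0.png

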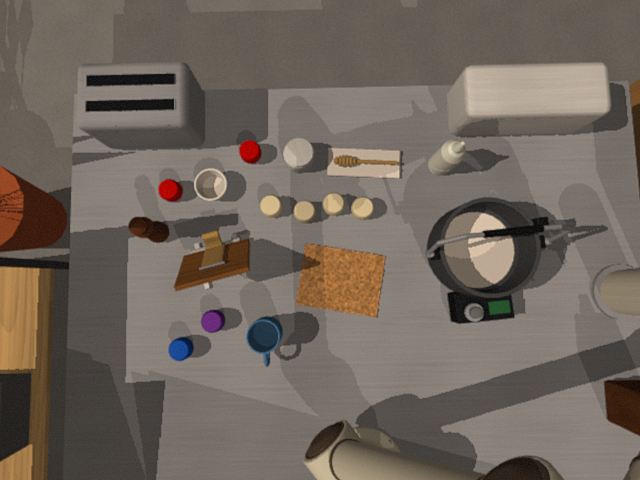

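View pics/side0.png

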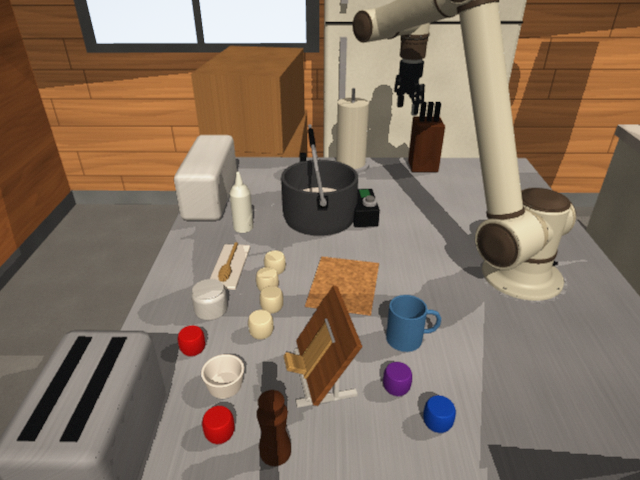

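View pics/wrist0.png

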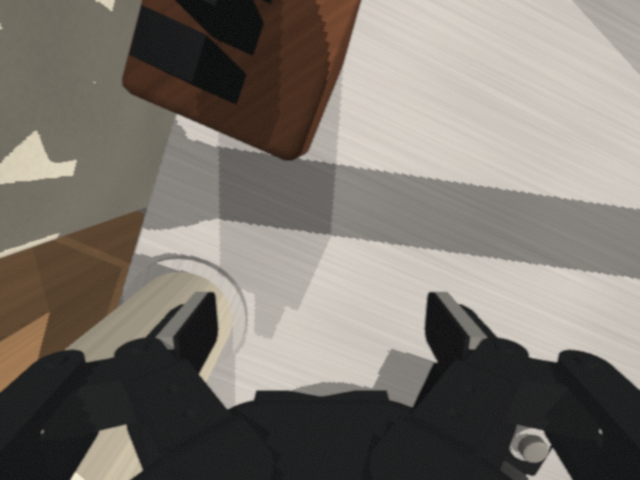

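```bash
cat > a1.py <<'E'
from h import *
im,d,cp=load('top0'); P=pts(d,cp)
hsv=cv2.cvtColor(im,cv2.COLOR_BGR2HSV)
print('table z',np.median(P[330:360,300:400,2]), P[240,450] )
h,s,v=cv2.split(hsv)
# turnips
m=((h>15)&(h<35)&(s>50)&(s<140)&(v>140)).astype(np.uint8)
n,l,stt,c=cv2.connectedComponentsWithStats(m)
for i in range(1,n):
    if stt[i,4]>60:
        q=P[l==i]; top=q[q[:,2]>np.percentile(q[:,2],60)-4]; print('tur',c[i].round(),stt[i,4],top.mean(0).round(1),(top.min(0)+top.max(0)).round(1)/2)
# mat
m=((h>5)&(h<20)&(s>120)).astype(np.uint8); m[:, :295]=0;m[:, 395:]=0; m[:235]=0;m[325:]=0
m=cv2.morphologyEx(m,cv2.MORPH_CLOSE,np.ones((5,5)))
cs,_=cv2.findContours(m,0,2); k=max(cs,key=cv2.contourArea)
q=np.array([P[y,x,:2] for x,y in k[:,0]],np.float32); r=cv2.minAreaRect(q);print('mat',r,cv2.boxPoints(r).round(1).tolist(),np.median(P[270:290,330:350,2]))
# black things: cooker rim
rim=(np.abs(P[...,2]-145)<6)&(P[...,1]<-100)&(P[...,1]>-600)&(P[...,0]<850)&(v<110)
q=P[rim][:,:2].astype(np.float32); print('rim',len(q),cv2.minEnclosingCircle(q),cv2.fitEllipse(cv2.convexHull(q)))
hb=(P[...,2]>225)&(P[...,1]<-200)&(P[...,1]>-650)&(np.abs(P[...,0]-600)<200)
vv,uu=np.nonzero(hb);print('bar px',uu.min(),uu.max(),vv.min(),vv.max())
q=P[hb]; b=q[q[:,2]>q[:,2].max()-25]; print('bar',len(b),q[:,2].max(),b.mean(0),b[b[:,1].argmin()],b[b[:,1].argmax()])
print('button',P[312,474],P[306,499], P[300,460])
E
python3 a1.py
python3 - <<'E'
import cv2,numpy as np
im=cv2.imread('pics/top0.png')
a=cv2.resize(im[180:340,150:310],None,fx=3.7,fy=3.7,interpolation=2)
cv2.imwrite('pics/c1.png',a)
a=cv2.resize(im[180:340,420:610],None,fx=3.7,fy=3.7,interpolation=2)
cv2.imwrite('pics/c2.png',a)
E
```

```text
table z 0.10437140283296695 [ 540.19032824 -167.02237058  247.48152145]
tur [386. 154.] 138 [788.4 -85.   19.1] [636.5  -3.4 569.2]
tur [344. 168.] 315 [754.8  24.5  14.3] [635.9   31.9  569.25]
tur [387. 170.] 168 [748.5 -87.1   9.9] [746.5  -75.35  13.85]
tur [218. 187.] 163 [709.2 351.8  33. ] [608.6  247.35 568.2 ]
tur [332. 203.] 337 [656.6  59.1  53.2] [575.    74.85 587.05]
tur [269. 205.] 337 [654.8 217.5  53.2] [573.15 178.55 587.15]
tur [362. 208.] 361 [644.7 -14.3  49.4] [568.    37.   586.95]
tur [303. 210.] 322 [639.5 133.2  49.5] [565.65 133.45 587.1 ]
tur [489. 223.] 160 [ 596.9 -324.    62.7] [ 541.7 -124.9  592. ]
tur [507. 244.] 72 [ 542.7 -369.    55.7] [ 544.2 -366.1   57.2]
tur [480. 261.] 339 [ 502.7 -297.9   59.5] [ 498.75 -110.5   592.25]
tur [ 13. 277.] 93 [ 501.9 1293.  -585.7] [ 505.4 1291.5 -582.7]
tur [621. 297.] 99 [ 408.2 -615.5  121.9] [ 407.55 -615.7   121.85]
tur [ 25. 314.] 87 [ 357.5 1238.9 -586.4] [ 354.9  1237.95 -583.45]
tur [ 19. 347.] 75 [ 230.5 1258.3 -586.4] [ 228.35 1259.6  -584.45]
tur [321. 467.] 522 [ 97.3  98.5 219.8] [100.1   99.5  225.75]
tur [357. 470.] 908 [167.1  27.9 430.9] [299.2  56.3 748.3]
mat ((464.8802490234375, 42.4976806640625), (210.69891357421875, 159.25840759277344), 79.62837982177734) [[367.6000061035156, -46.79999923706055], [524.2000122070312, -75.5], [562.2000122070312, 131.8000030517578], [405.5, 160.5]] 4.059858355308655
rim 1554 ((662.0962524414062, -376.8695068359375), 272.71844482421875) ((669.09912109375, -368.0174865722656), (319.3284606933594, 579.1576538085938), 53.5746955871582)
bar px 470 574 224 238
bar 660 275.2272116383405 [ 553.67912724 -294.09048636  268.13054718] [ 558.96532374 -406.37539061  250.92773002] [ 547.45980231 -200.29996399  269.23864314]
button [ 380.84865945 -267.66886019   81.97891612] [ 392.23889387 -336.4987074    61.53425974] [ 408.59933877 -243.57306973   59.14816564]
```

View pics/c1.png

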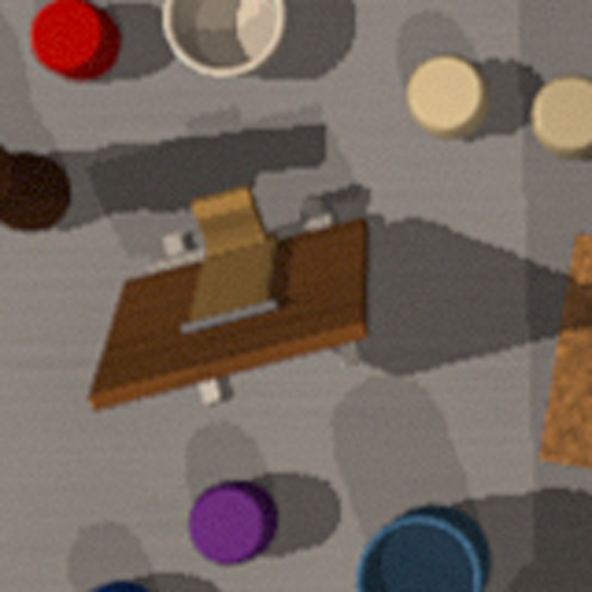

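View pics/c2.png

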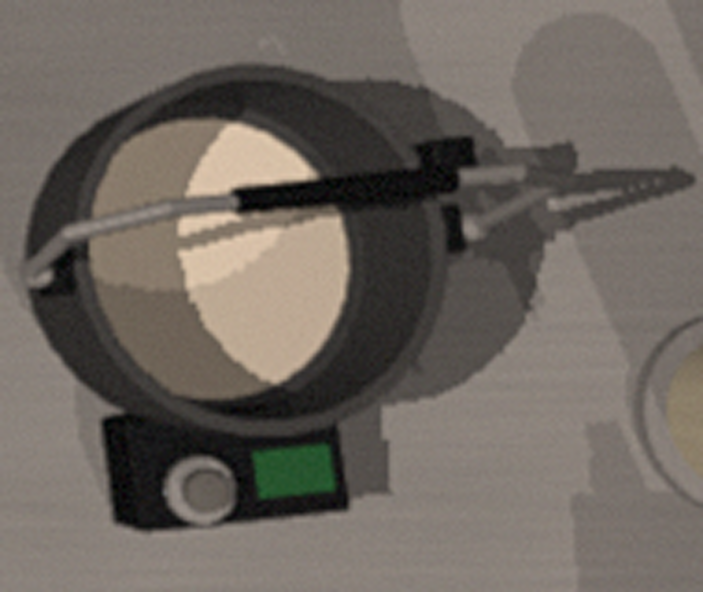

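```bash
cat > a2.py <<'E'
from h import *
im,d,cp=load('top0'); P=pts(d,cp)
hsv=cv2.cvtColor(im,cv2.COLOR_BGR2HSV);h,s,v=cv2.split(hsv)
# turnips tops
for u,vv in((269,205),(303,210),(332,203),(362,208)):
    w=P[vv-20:vv+20,u-20:u+20].reshape(-1,3); w=w[(w[:,2]>41)&(w[:,2]<60)].astype(np.float32)
    print('tur',w[:,2].max().round(1),[np.round(a,1) for a in cv2.minEnclosingCircle(w[:,:2])],np.round(w.mean(0),1))
# rim
box=np.zeros(d.shape,bool);box[190:305,420:560]=1
rim=box&(P[...,2]>139)&(P[...,2]<151)
q=P[rim][:,:2]
from scipy.optimize import least_squares
vv,uu=np.nonzero(rim)
f=lambda p:np.hypot(q[:,0]-p[0],q[:,1]-p[1])-110
r=least_squares(f,[535,-300],loss='soft_l1',f_scale=3);print('cooker axis',r.x,np.abs(f(r.x)).mean(),len(q))
b=box.copy();b[190:330,420:620]=1
bar=b&(P[...,2]>255)&(v<80); q=P[bar];print('bar',len(q),q.mean(0),np.ptp(q[:,1]),np.polyfit(q[:,1],q[:,0],1))
# ledge top (z~60) black/green
lg=np.zeros(d.shape,bool);lg[285:330,440:525]=1
lg&=(P[...,2]>50)&(P[...,2]<68)&(P[...,0]<430)
q=P[lg][:,:2].astype(np.float32);r=cv2.minAreaRect(q);print('ledge',r,cv2.boxPoints(r).round(1).tolist())
bt=np.zeros(d.shape,bool);bt[298:326,460:488]=1
bt&=(P[...,2]>72)&(P[...,2]<95);q=P[bt].astype(np.float32);print('btn',len(q),q.mean(0),cv2.minEnclosingCircle(q[:,:2]))
# board plane
bm=np.zeros(d.shape,bool);bm[235:295,172:255]=1
bm&=(h<14)&(s>100)&(P[...,2]>20)
q=P[bm]
# ransac plane
rng=np.random.default_rng(0);best=None
for _ in range(400):
    a=q[rng.choice(len(q),3,False)];n=np.cross(a[1]-a[0],a[2]-a[0]);n/=np.linalg.norm(n)+1e-9
    k=np.abs((q-a[0])@n)<2.5
    if best is None or k.sum()>best.sum():best=k
p=q[best];c=p.mean(0);n=np.linalg.svd(p-c)[2][2];n*=np.sign(n[2]);print('plane n',n,'lean',np.degrees(np.arcsin(n[2])),'yaw',np.degrees(np.arctan2(n[1],n[0])),best.sum(),len(q),c)
yaw=np.arctan2(n[1],n[0]);ey=np.array([-np.sin(yaw),np.cos(yaw),0]);ez=np.cross(n,ey);ez*=np.sign(ez[2])
AB=np.stack([(p-c)@ey,(p-c)@ez],1).astype(np.float32)
r=cv2.minAreaRect(AB);print(r,AB.min(0),AB.max(0))
for k in cv2.boxPoints(r): print('corner',(c+k[0]*ey+k[1]*ez).round(1))
E
python3 a2.py
```

```text
Traceback (most recent call last):
  File "a2.py", line 7, in <module>
    print('tur',w[:,2].max().round(1),[np.round(a,1) for a in cv2.minEnclosingCircle(w[:,:2])],np.round(w.mean(0),1))
                                                              ~~~~~~~~~~~~~~~~~~~~~~^^^^^^^^^
cv2.error: OpenCV(4.12.0) /io/opencv/modules/imgproc/src/shapedescr.cpp:201: error: (-215:Assertion failed) count >= 0 && (depth == CV_32F || depth == CV_32S) in function 'minEnclosingCircle'
```

```bash
sed -i 's/cv2.minEnclosingCircle(\(.*\):2\])/cv2.minEnclosingCircle(np.ascontiguousarray(\1:2]))/; s/q=P\[lg\]\[:,:2\].astype(np.float32)/q=np.ascontiguousarray(P[lg][:,:2],np.float32)/' a2.py; sed -i 's/AB=np.stack(\(.*\)).astype(np.float32)/AB=np.ascontiguousarray(np.stack(\1),np.float32)/' a2.py; python3 a2.py
```

```text
tur 51.8 [array([655.6, 217.5]), np.float64(26.6)] [655.7 218.2  45.7]
tur 50.9 [array([640.1, 132. ]), np.float64(26.5)] [639.4 132.5  45.7]
tur 52.5 [array([645.5,  72.6]), np.float64(45.6)] [656.3  61.8  45.6]
tur 51.8 [array([652.5,  -1.4]), np.float64(40.7)] [645.7 -12.5  45.5]
cooker axis [ 530.7517995  -288.05445364] 3.6551537505171487 1487
bar 508 [ 547.92258599 -266.48384636  326.68291909] 513.7945970670729 [-1.94954375e-01  4.95970394e+02]
ledge ((391.9818115234375, -299.8873596191406), (75.65103912353516, 141.6480712890625), 1.3324851989746094) [[352.5, -230.0], [355.79998779296875, -371.6000061035156], [431.3999938964844, -369.79998779296875], [428.20001220703125, -228.1999969482422]]
btn 187 [ 378.8439  -268.37686   78.1792 ] ((378.4163818359375, -269.8445129394531), 21.037914276123047)
plane n [0.83950492 0.20570741 0.50290749] lean 30.192545405252712 yaw 13.768148736014467 850 995 [509.18423851 344.46961981 114.03033926]
((1.629180908203125, -12.954612731933594), (167.64837646484375, 164.3895721435547), 0.03914369270205498) [-82.197395 -95.17432 ] [85.486946 69.25065 ]
corner [495.  256.3 173.8]
corner [575.2 276.1  31.7]
corner [535.3 438.9  31.8]
corner [455.  419.1 173.9]
```

```bash
cat > a3.py <<'E'
from h import *
im,d,cp=load('top0'); P=pts(d,cp)
hsv=cv2.cvtColor(im,cv2.COLOR_BGR2HSV);h,s,v=cv2.split(hsv)
b=np.zeros(d.shape,bool);b[190:330,470:560]=1
bar=b&(P[...,2]>258)&(P[...,2]<290)&(v<70);q=P[bar];k=np.polyfit(q[:,1],q[:,0],1);vv,uu=np.nonzero(bar);print('bar',len(q),uu.min(),uu.max(),np.median(q,0),q[:,1].min(),q[:,1].max(),k,np.degrees(np.arctan(-k[0])), np.polyfit(q[:,1],q[:,2],1))
# rim ring only
from scipy.optimize import least_squares
for zlo,zhi in((141,149),):
    box=np.zeros(d.shape,bool);box[190:300,425:548]=1
    q=P[box&(P[...,2]>zlo)&(P[...,2]<zhi)][:,:2]
    for it in range(5):
        f=lambda p:np.hypot(q[:,0]-p[0],q[:,1]-p[1])-110
        r=least_squares(f,[530,-290],loss='soft_l1',f_scale=2); q=q[np.abs(f(r.x))<7]
    print(r.x,len(q),np.abs(f(r.x)).mean())
# ledge: green screen edges & black edges
g=((h>45)&(h<85)&(s>100)&(v>40));vv,uu=np.nonzero(g[280:330,440:525]);
pp=np.ascontiguousarray(P[280:330,440:525][g[280:330,440:525]][:,:2],np.float32);r=cv2.minAreaRect(pp);print('green',r,cv2.boxPoints(r).round(1).tolist())
bl=(v<60)&(P[...,2]>50)&(P[...,2]<68);bl[:290]=0;bl[330:]=0;bl[:,:440]=0;bl[:,525:]=0
for x in range(450,514,4):
    c=np.nonzero(bl[:,x])[0]
    if len(c): print(x,P[c.max(),x].round(1),end=' ')
E
python3 a3.py; python3 - <<'E'
import cv2
im=cv2.imread('pics/side0.png')
cv2.imwrite('pics/c3.png',cv2.resize(im[270:470,170:400],None,fx=3,fy=3,interpolation=2))
E
```

```text
bar 438 483 544 [ 553.29685911 -290.26697716  269.63359595] -349.5546408338747 -226.94941320675596 [-7.23977947e-02  5.32692451e+02] 4.140863468417407 [8.26802044e-03 2.71787170e+02]
[ 530.76475313 -288.23283695] 1288 2.589935561890667
green ((390.23480224609375, -337.2449645996094), (31.570837020874023, 52.391937255859375), 3.580711841583252) [[372.79998779296875, -312.1000061035156], [376.1000061035156, -364.3999938964844], [407.6000061035156, -362.3999938964844], [404.3999938964844, -310.1000061035156]]
454 [ 386.6 -230.5   50.6] 458 [ 355.6 -236.6   57. ] 462 [ 355.5 -246.    57.9] 466 [ 355.9 -253.8   63.3] 470 [ 358.  -263.9   62.5] 474 [ 403.2 -276.5   61.6] 478 [ 400.4 -287.    59. ] 482 [ 359.5 -294.    59.8] 486 [ 359.3 -303.3   60.7] 490 [ 361.7 -312.3   62.9] 494 [ 361.  -324.1   57.5] 498 [ 363.3 -333.5   58.6] 502 [ 363.2 -342.8   59.5] 506 [ 365.2 -353.3   58. ] 510 [ 365.1 -362.3   59.6]
```

View pics/c3.png

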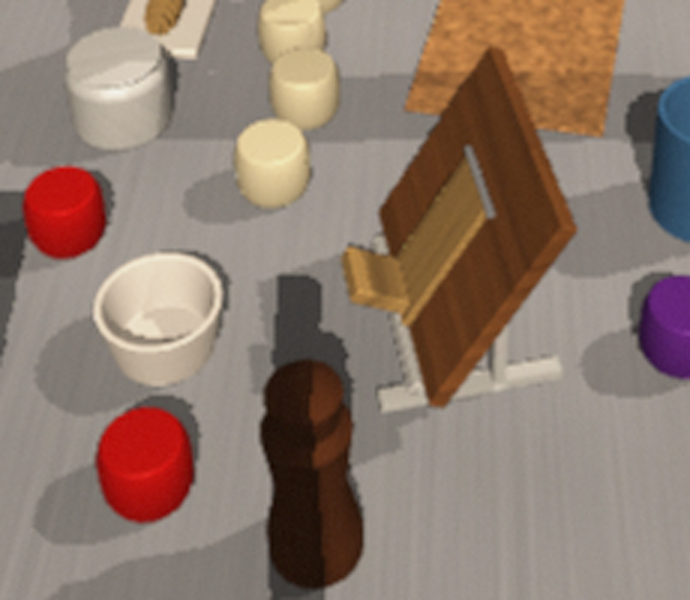

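```bash
cat > t.py <<'E'
import sys
from h import *
# usage t.py gx gy gz jawdeg : grasp point target, tool down
g=np.array([float(a) for a in sys.argv[1:4]]);
s=arm.read_state();r=R.from_quat(s['ee_rot']);M=r.as_matrix();p=np.array(s['position'])
G=p+155*M[:,2]
jaw=np.degrees(np.arctan2(M[1,1],M[0,1]))
out=M.T@(g-G)
sp=0.
if len(sys.argv)>4:
    d=(jaw-float(sys.argv[4])+90)%180-90; sp=d
    print('alt spin',round(d-180*np.sign(d),1))
print('G now',G.round(1),'jaw',round(jaw,1),'F',np.round(s['contact_force'],1),'w',round(s['gripper_width'],1),'j6',round(s['joints'][5],2),'t',round(s['clock'],1),'tilt',M[:,2].round(3))
print('shift',out.round(1),'spin',round(sp,1),'radius',round(float(np.hypot(g[0],g[1]))))
E
cat > a4.py <<'E'
from h import *
im,d,cp=load('top0'); P=pts(d,cp)
print('tab');
for v in range(228,262,3): print([P[v,u].round(0).tolist() for u in (204,211,218)])
q=P[205:250,125:172].reshape(-1,3);q=q[q[:,2]>140];print('mill',len(q),q.mean(0),q.min(0),q.max(0))
q=P[165:205,190:232].reshape(-1,3);q=q[(q[:,2]>38)&(q[:,2]<52)];print('ramekin',q.mean(0),q.min(0),q.max(0))
E
python3 a4.py; python3 t.py 480 350 250 103.8
```

```text
tab
[[607.0, 396.0, -3.0], [606.0, 377.0, 1.0], [606.0, 360.0, -4.0]]
[[599.0, 395.0, 1.0], [598.0, 377.0, -1.0], [598.0, 358.0, 3.0]]
[[583.0, 379.0, 68.0], [582.0, 360.0, 73.0], [583.0, 346.0, 61.0]]
[[576.0, 379.0, 67.0], [576.0, 362.0, 65.0], [576.0, 345.0, 65.0]]
[[569.0, 380.0, 63.0], [569.0, 363.0, 64.0], [569.0, 346.0, 61.0]]
[[562.0, 380.0, 63.0], [561.0, 363.0, 63.0], [561.0, 346.0, 59.0]]
[[560.0, 397.0, -4.0], [554.0, 364.0, 57.0], [554.0, 348.0, 51.0]]
[[549.0, 388.0, 32.0], [547.0, 364.0, 56.0], [546.0, 344.0, 68.0]]
[[539.0, 380.0, 62.0], [538.0, 361.0, 72.0], [537.0, 341.0, 82.0]]
[[531.0, 376.0, 79.0], [530.0, 356.0, 90.0], [529.0, 339.0, 95.0]]
[[523.0, 372.0, 93.0], [522.0, 354.0, 101.0], [521.0, 335.0, 111.0]]
[[515.0, 369.0, 108.0], [514.0, 350.0, 118.0], [514.0, 332.0, 126.0]]
mill 253 [593.27555422 500.35552072 177.14561412] [466.8450184  114.1350927  140.05015338] [ 618.07054516  534.97158993 1131.96506661]
ramekin [715.39317169 372.81022425  43.81357697] [672.00743134 328.43359107  38.03231796] [752.73445783 410.99679742  49.45955524]
alt spin -170.7
G now [ 245.4 -574.4  248.9] jaw 113.1 F [ 0.1 -1.2  0.1] w 85.6 j6 -0.26 t 0.1 tilt [-0.001  0.001 -1.   ]
shift [-5.788e+02  7.579e+02  1.000e-01] spin 9.3 radius 594
```

```bash
python3 -m jog '[[[-579,758,0,9],[-579,758,0,9],[-579,758,0,9],[-579,758,0,9],[-579,758,0,9]]]' 85; python3 t.py 480 350 250 103.8
```

```text
clock: 0.78
position: [322.4, -270.0, 404.8]
ee_rot: [-0.123, 0.992, 0.001, -0.0]
contact_force: [1.2, -0.3, -0.1]
gripper_width: 85.0
alt spin -179.7
G now [ 322.4 -269.8  249.8] jaw 104.1 F [ 1.2 -0.3 -0.1] w 85.0 j6 -1.02 t 0.8 tilt [-0.     0.001 -1.   ]
shift [-303.9  562.7    0.6] spin 0.3 radius 594
```

```bash
python3 -m jog '[[[-304,563,0,0],[-304,563,0,0],[-304,563,0,0],[-304,563,0,0],[-304,563,0,0]]]'; python3 t.py 480 350 250 103.8
```

```text
clock: 1.4
position: [399.0, 33.1, 405.5]
ee_rot: [-0.123, 0.992, 0.001, 0.0]
contact_force: [1.1, -0.5, 0.3]
gripper_width: 84.5
alt spin -179.7
G now [399.1  33.4 250.5] jaw 104.1 F [ 1.1 -0.5  0.3] w 84.5 j6 -1.82 t 1.4 tilt [ 0.     0.002 -1.   ]
shift [-155.8  287.2    1.1] spin 0.3 radius 594
```

```bash
python3 -m jog '[[[-156,287,0,0],[-156,287,0,0],[-156,287,0,0],[-156,287,0,0],[-156,287,0,0]]]'; python3 -m jog '[[[0,20,0,0],[0,20,0,0],[0,20,0,0],[0,20,0,0],[0,20,0,0]]]'; python3 t.py 480 350 250 103.8;python3 - <<'E'
from h import *
im,d,cp=snap('wrist','w1')
E
```

```text
clock: 2.02
position: [476.3, 336.0, 405.9]
ee_rot: [-0.123, 0.992, 0.001, 0.0]
contact_force: [0.8, -0.3, 0.2]
gripper_width: 85.2
clock: 2.65
position: [471.5, 354.4, 406.4]
ee_rot: [-0.123, 0.992, 0.001, 0.0]
contact_force: [0.3, -0.9, 0.4]
gripper_width: 85.2
alt spin -179.7
G now [471.6 354.7 251.4] jaw 104.1 F [ 0.3 -0.9  0.4] w 85.2 j6 -2.24 t 2.6 tilt [ 0.001  0.002 -1.   ]
shift [-7.  -6.6  1.4] spin 0.3 radius 594
```

View pics/w1.png

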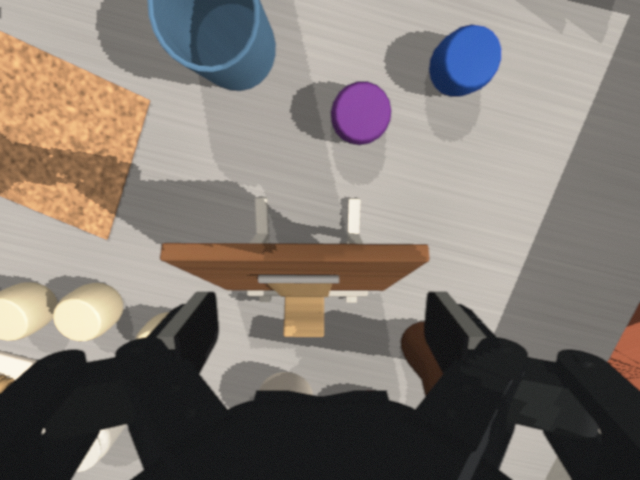

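```bash
python3 - <<'E'
from h import *
im,d,cp=load('w1');P=pts(d,cp);hsv=cv2.cvtColor(im,cv2.COLOR_BGR2HSV);h,s,v=cv2.split(hsv)
def ray(u,vv,z):
    K=cp['mtx'];dr=cp['R'].T@np.array([(u-K[0,2])/K[0,0],(vv-K[1,2])/K[1,1],1]);C=-cp['R'].T@cp['t'];return C+dr*(z-C[2])/dr[2]
for r in (246,252,258): print(r,[P[r,u].round(1).tolist() for u in (175,230,295,360,415)])
# rows profile at u=200
for u in (200,390): print(u,[(vv,P[vv,u].round(0).tolist()) for vv in range(240,282,4)])
print('tab',[(vv,P[vv,304].round(0).tolist()) for vv in range(286,345,5)])
m=(P[...,2]>40)&(h>8)&(h<25)&(v>100);row=np.nonzero(m[320,250:350])[0]+250;print('tab cols',row.min(),row.max(),ray(row.min(),320,66),ray(row.max(),320,66))
for u,vv in((162,244),(429,244),(162,262),(429,260)):print(ray(u,vv,172))
E
```

```text
246 [[488.5, 264.2, 166.7], [480.4, 297.6, 165.7], [470.1, 337.6, 166.6], [460.2, 377.3, 166.7], [452.0, 411.4, 165.4]]
252 [[491.1, 265.9, 170.0], [483.2, 298.9, 168.8], [473.4, 338.5, 168.6], [463.3, 378.0, 169.0], [455.0, 411.6, 168.6]]
258 [[494.3, 267.0, 171.6], [486.3, 300.0, 170.9], [476.5, 339.3, 170.7], [466.7, 378.8, 170.5], [458.4, 412.2, 170.4]]
200 [(240, [539.0, 232.0, 2.0]), (244, [483.0, 279.0, 167.0]), (248, [485.0, 280.0, 168.0]), (252, [487.0, 281.0, 170.0]), (256, [490.0, 282.0, 170.0]), (260, [492.0, 282.0, 171.0]), (264, [499.0, 280.0, 161.0]), (268, [507.0, 277.0, 149.0]), (272, [517.0, 273.0, 134.0]), (276, [528.0, 269.0, 117.0]), (280, [587.0, 239.0, 2.0])]
390 [(240, [487.0, 438.0, 3.0]), (244, [454.0, 395.0, 166.0]), (248, [457.0, 396.0, 167.0]), (252, [459.0, 396.0, 169.0]), (256, [461.0, 397.0, 169.0]), (260, [463.0, 397.0, 170.0]), (264, [468.0, 400.0, 163.0]), (268, [474.0, 405.0, 151.0]), (272, [482.0, 410.0, 136.0]), (276, [490.0, 415.0, 121.0]), (280, [499.0, 422.0, 103.0])]
tab [(286, [516.0, 352.0, 117.0]), (291, [534.0, 355.0, 87.0]), (296, [553.0, 358.0, 54.0]), (301, [557.0, 359.0, 57.0]), (306, [561.0, 360.0, 61.0]), (311, [566.0, 361.0, 61.0]), (316, [569.0, 362.0, 65.0]), (321, [573.0, 363.0, 68.0]), (326, [578.0, 364.0, 69.0]), (331, [581.0, 365.0, 72.0]), (336, [586.0, 366.0, 73.0]), (341, [636.0, 375.0, 0.0])]
tab cols 283 323 [577.83891606 342.75671617  66.        ] [568.20762216 381.20851238  66.        ]
[487.10055872 258.18572857 172.        ]
[447.27230784 417.0848056  172.        ]
[498.73714972 259.6616734  172.        ]
[457.09731096 420.42051752 172.        ]
```

```bash
python3 t.py 582 365 64 104
```

```text
alt spin -179.9
G now [471.6 354.9 251.3] jaw 104.1 F [-0.  -0.4  0.2] w 85.3 j6 -2.24 t 2.7 tilt [ 0.001  0.002 -1.   ]
shift [-109.4  -17.4  187.4] spin 0.1 radius 687
```

```bash
python3 -m jog '[[[-60,-10,0,0],[-109,-17,20,0],[-109,-17,70,0],[-109,-17,120,0],[-109,-17,160,0]]]' 60; python3 -m jog '[[[0,0,10,0],[0,0,15,0],[0,0,20,0],[0,0,27,0],[0,0,27,0]]]' 60; python3 t.py 582 365 64 104;python3 - <<'E'
from h import *
im,d,cp=snap('wrist','w2');im,d,cp=snap('side','s2')
cv2.imwrite('pics/s2c.png',cv2.resize(im[270:470,170:400],None,fx=3,fy=3,interpolation=2))
E
```

```text
clock: 3.32
position: [581.4, 364.2, 244.2]
ee_rot: [-0.122, 0.992, 0.0, -0.0]
contact_force: [1.2, -0.1, -0.3]
gripper_width: 60.1
clock: 3.95
position: [581.3, 364.2, 217.3]
ee_rot: [-0.122, 0.992, 0.001, -0.0]
contact_force: [-0.2, 0.1, 0.4]
gripper_width: 59.7
alt spin -180.0
G now [581.1 364.3  62.3] jaw 104.0 F [-0.2  0.1  0.4] w 59.7 j6 -2.12 t 4.0 tilt [-0.001  0.001 -1.   ]
shift [-1.   0.5 -1.7] spin 0.0 radius 687
```

View pics/w2.png

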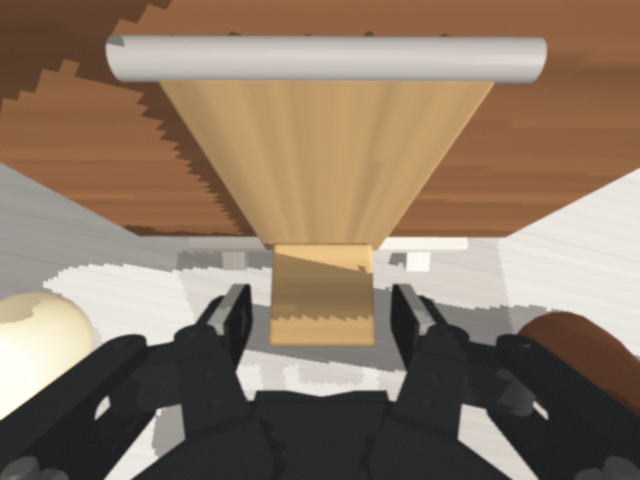

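View pics/s2c.png

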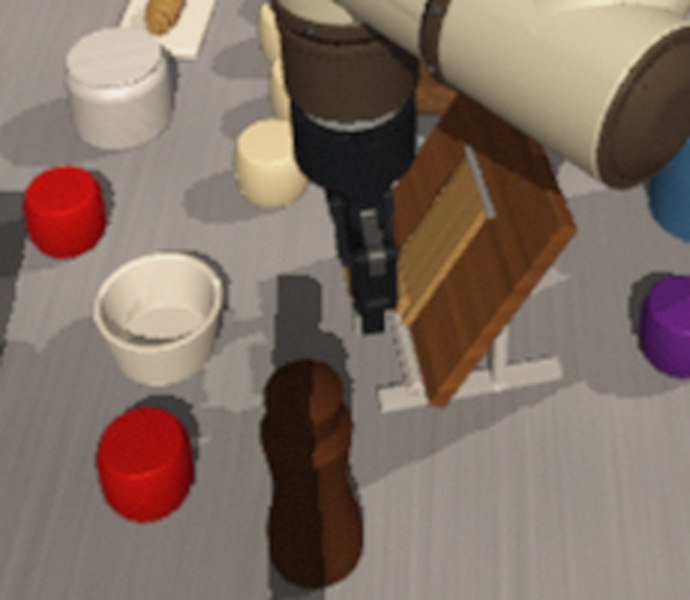

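```bash
python3 -m jog '[[[0,0,0,0],[0,0,0,0],[0,0,0,0],[0,0,0,0],[0,0,0,0]]]' 39; python3 t.py 582 365 64 104; python3 -m jog '[[[-2,0,-3,0],[-4,0,-5,0],[-6,0,-8,0],[-6,0,-8,0],[-6,0,-8,0]]]';  python3 t.py 582 365 64 104;
```

```text
clock: 4.68
position: [581.5, 364.5, 218.1]
ee_rot: [-0.122, 0.992, 0.001, 0.0]
contact_force: [-1.1, 0.6, 3.6]
gripper_width: 39.5
alt spin -179.9
G now [581.6 364.7  63.1] jaw 104.1 F [-1.1  0.6  3.6] w 39.5 j6 -2.12 t 4.7 tilt [ 0.     0.002 -1.   ]
shift [-0.5  0.2 -0.9] spin 0.1 radius 687
clock: 5.3
position: [587.4, 365.8, 225.9]
ee_rot: [-0.122, 0.992, 0.001, 0.0]
contact_force: [-0.3, 0.5, -4.8]
gripper_width: 39.5
alt spin -179.9
G now [587.4 366.1  70.9] jaw 104.1 F [-0.3  0.5 -4.8] w 39.5 j6 -2.11 t 5.3 tilt [ 0.     0.002 -1.   ]
shift [5.5 0.2 6.9] spin 0.1 radius 687
```

```bash
python3 -m jog '[[[-3,0,-4,0],[-6,0,-9,0],[-8,0,-13,0],[-10,0,-18,0],[-10,0,-18,0]]]';  python3 t.py 582 365 64 104; python3 - <<'E'
from h import *
im,d,cp=snap('wrist','w3');im,d,cp=snap('side','s3')
cv2.imwrite('pics/s3c.png',cv2.resize(im[270:470,170:400],None,fx=3,fy=3,interpolation=2))
E
```

```text
clock: 5.92
position: [597.4, 368.4, 245.0]
ee_rot: [-0.123, 0.992, 0.001, 0.001]
contact_force: [-0.6, -0.6, -0.6]
gripper_width: 39.4
alt spin -179.9
G now [597.7 368.8  90. ] jaw 104.1 F [-0.6 -0.6 -0.6] w 39.4 j6 -2.11 t 5.9 tilt [ 0.002  0.003 -1.   ]
shift [16.2  0.1 25.9] spin 0.1 radius 687
```

View pics/w3.png

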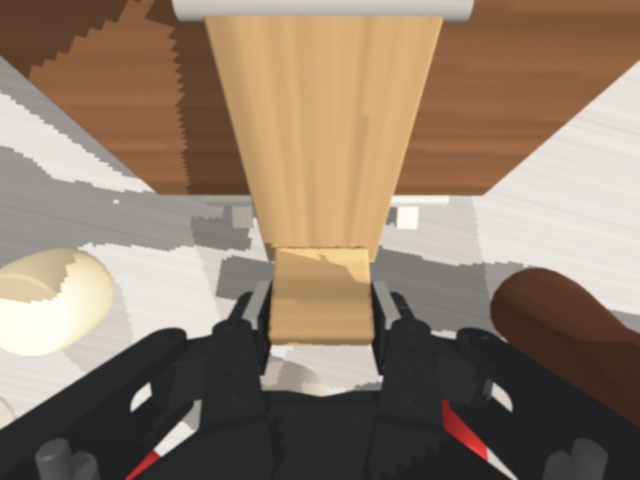

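View pics/s3c.png

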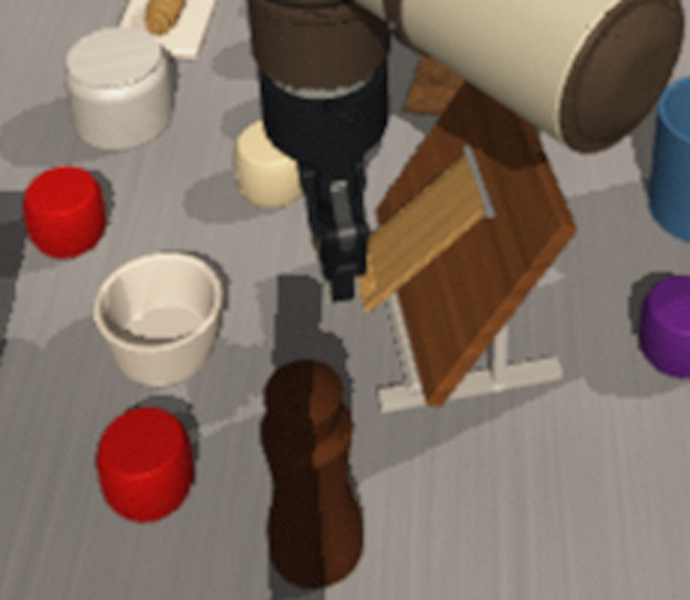

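```bash
python3 -m jog '[[[-2,0,-5,0],[-4,0,-10,0],[-6,0,-15,0],[-7,0,-20,0],[-7,0,-20,0]]]';  python3 -m jog '[[[-1,0,-5,0],[-2,0,-10,0],[-2,0,-15,0],[-2,0,-20,0],[-2,0,-20,0]]]';python3 t.py 582 365 64 104; 
```

```text
clock: 6.65
position: [604.2, 370.1, 265.5]
ee_rot: [-0.123, 0.992, 0.001, 0.001]
contact_force: [0.6, 0.4, -0.3]
gripper_width: 39.6
clock: 7.28
position: [606.3, 370.6, 286.5]
ee_rot: [-0.123, 0.992, 0.002, 0.002]
contact_force: [-0.4, 0.0, -2.2]
gripper_width: 39.8
alt spin -179.9
G now [606.9 371.2 131.5] jaw 104.1 F [-0.4  0.  -2.2] w 39.8 j6 -2.1 t 7.3 tilt [ 0.004  0.004 -1.   ]
shift [26.  -0.1 67.4] spin 0.1 radius 687
```

```bash
python3 -m jog '[[[0,0,-1,0],[0,0,-2,0],[0,0,-3,0],[0,0,-4,0],[0,0,-4,0]]]';python3 t.py 582 365 64 104;  python3 - <<'E'
from h import *
im,d,cp=snap('wrist','w4');im,d,cp=snap('side','s4')
cv2.imwrite('pics/s4c.png',cv2.resize(im[270:470,170:400],None,fx=3,fy=3,interpolation=2))
E
```

```text
clock: 7.9
position: [606.3, 370.6, 290.5]
ee_rot: [-0.123, 0.992, 0.002, 0.002]
contact_force: [-0.0, -0.3, -2.7]
gripper_width: 39.5
alt spin -179.9
G now [606.9 371.2 135.5] jaw 104.1 F [-0.  -0.3 -2.7] w 39.5 j6 -2.1 t 7.9 tilt [ 0.004  0.004 -1.   ]
shift [26.  -0.1 71.4] spin 0.1 radius 687
```

View pics/s4c.png

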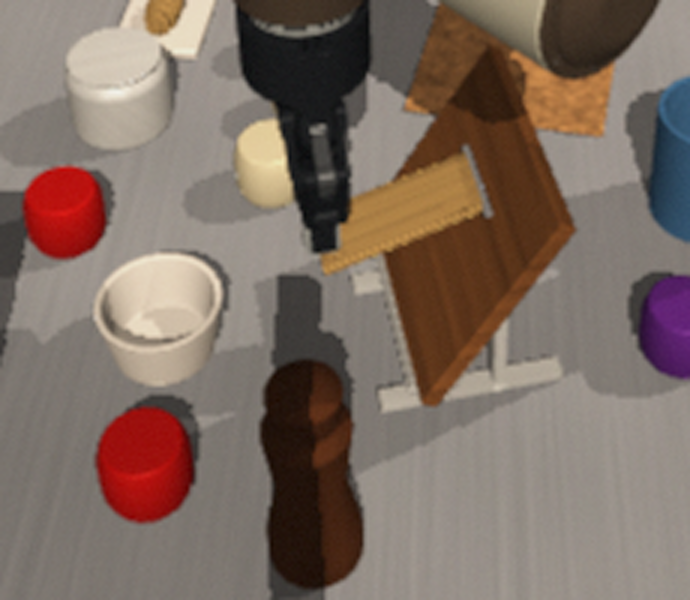

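```bash
python3 -m jog '[[[0,0,1,0],[0,0,2,0],[0,0,3,0],[0,0,3,0],[0,0,3,0]]]';python3 -m jog '[[[0,0,0,0],[0,0,0,0],[0,0,0,0],[0,0,0,0],[0,0,0,0]]]' 62;  python3 -m jog '[[[0,0,-40,0],[0,0,-100,0],[60,0,-140,0],[120,0,-140,0],[120,0,-140,0]]]' 85;python3 t.py 475 338 200 193.8;  python3 - <<'E'
from h import *
im,d,cp=snap('wrist','w5');im,d,cp=snap('side','s5')
cv2.imwrite('pics/s5c.png',cv2.resize(im[270:470,170:400],None,fx=3,fy=3,interpolation=2))
E
```

```text
clock: 8.62
position: [606.3, 370.6, 287.9]
ee_rot: [-0.123, 0.992, 0.002, 0.002]
contact_force: [-1.9, -0.9, 2.5]
gripper_width: 39.7
clock: 9.25
position: [606.3, 370.6, 287.8]
ee_rot: [-0.123, 0.992, 0.002, 0.002]
contact_force: [0.1, -0.4, 0.3]
gripper_width: 61.7
clock: 9.88
position: [486.0, 339.2, 428.6]
ee_rot: [-0.124, 0.992, 0.002, 0.002]
contact_force: [0.3, 1.1, 0.4]
gripper_width: 85.0
alt spin 90.4
G now [486.6 339.9 273.6] jaw 104.2 F [0.3 1.1 0.4] w 85.0 j6 -2.21 t 9.9 tilt [ 0.004  0.005 -1.   ]
shift [12.1  0.7 73.6] spin -89.6 radius 583
```

View pics/s5c.png

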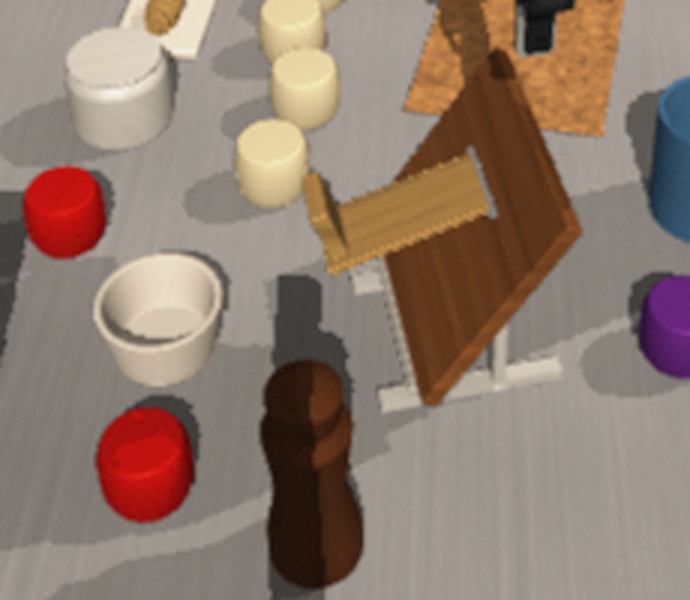

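View pics/w5.png

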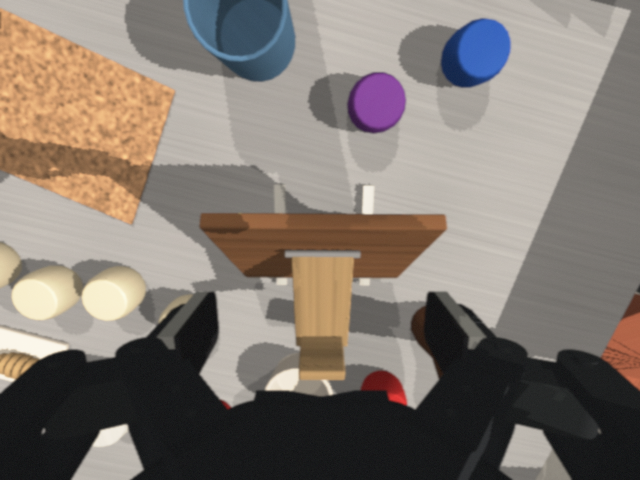

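```bash
python3 - <<'E'
from h import *
im,d,cp=load('w5');P=pts(d,cp)
def plane(q):
    c=np.median(q,0)
    for _ in range(4):
        cc=q.mean(0);n=np.linalg.svd(q-cc)[2][2];q=q[np.abs((q-cc)@n)<3]
    n*=np.sign(n[2]);return cc,n
a=plane(np.vstack([P[236:262,250:280].reshape(-1,3),P[236:262,366:400].reshape(-1,3)]))
b=plane(P[268:325,305:342].reshape(-1,3))
print(a,b,'angle',np.arccos(a[1]@b[1]),'lean',np.degrees(np.arcsin(a[1][2])),np.degrees(np.arctan2(a[1][1],a[1][0])))
for u in (230,300,320,420): print([(v,P[v,u].round(1).tolist()) for v in range(212,242,3)])
E
```

```text
(array([499.76363895, 348.94746291, 129.44612634]), array([0.80869723, 0.19918445, 0.55347479])) (array([542.30237568, 356.18488472, 126.78788601]), array([-0.24593376,  0.9692511 ,  0.00830036])) angle 1.5720284892920293 lean 33.605726066137606 13.836701540197465
[(212, [521.1, 240.2, 1.0]), (215, [481.9, 275.0, 165.8]), (218, [484.0, 275.3, 165.5]), (221, [485.6, 276.1, 167.4]), (224, [487.4, 276.6, 168.1]), (227, [489.0, 277.3, 169.7]), (230, [492.2, 276.9, 166.0]), (233, [496.0, 276.2, 160.6]), (236, [499.8, 275.6, 155.4]), (239, [503.8, 274.9, 150.1])]
[(212, [501.2, 319.1, 0.9]), (215, [470.2, 321.3, 165.8]), (218, [472.3, 321.8, 165.6]), (221, [473.7, 322.3, 168.2]), (224, [475.7, 322.8, 168.4]), (227, [477.3, 323.2, 170.1]), (230, [479.9, 323.7, 167.8]), (233, [483.7, 324.2, 161.3]), (236, [487.2, 324.8, 156.3]), (239, [490.9, 325.3, 150.8])]
[(212, [495.4, 341.7, 1.5]), (215, [466.9, 334.6, 165.5]), (218, [469.1, 335.1, 164.7]), (221, [470.8, 335.6, 166.1]), (224, [472.7, 336.0, 167.0]), (227, [474.2, 336.4, 169.2]), (230, [476.8, 337.1, 166.8]), (233, [480.1, 337.9, 161.8]), (236, [483.5, 338.7, 157.1]), (239, [487.1, 339.7, 151.5])]
[(212, [467.1, 455.1, -0.1]), (215, [450.3, 401.3, 164.3]), (218, [452.1, 401.5, 165.7]), (221, [453.9, 401.7, 167.1]), (224, [455.9, 402.4, 166.9]), (227, [457.6, 402.3, 169.4]), (230, [459.8, 403.4, 168.0]), (233, [462.7, 405.9, 162.9]), (236, [465.8, 408.6, 157.1]), (239, [468.9, 411.1, 152.1])]
```

```bash
python3 - <<'E'
from h import *
im,d,cp=load('w5');P=pts(d,cp)
q=P[270:325,308:338].reshape(-1,3);e=np.array([.9712,.2385]);hh=q[:,:2]@e
k=np.polyfit(hh,q[:,2],1);print(k,np.arctan(k[0]))
q=P[234:262,250:280].reshape(-1,3);hh=q[:,:2]@e;k2=np.polyfit(hh,q[:,2],1);print(k2,np.arctan(k2[0]),'angle',np.arctan(k[0])-np.arctan(k2[0]))
E
```

```text
[ -0.65602943 525.9141512 ] -0.5806021667489419
[  -1.73526931 1116.37230471] -1.0480010559471775 angle 0.4673988891982356
```

```bash
python3 - <<'E'
from h import *
im,d,cp=load('w5');P=pts(d,cp)
e=np.array([.9712,.2385])
for v in range(230,385,5): p=P[v,323]; print(v,round(p[:2]@e,1),p.round(1))
E
```

```text
230 543.5 [476.3 339.1 166.8]
235 549.2 [481.8 340.5 158.6]
240 555.7 [488.2 342.2 148.4]
245 562.4 [494.6 344.  138.8]
250 568.7 [500.7 345.6 131.8]
255 571.9 [503.8 346.3 134.9]
260 576.1 [507.9 347.4 134.8]
265 581.1 [512.7 348.6 132.9]
270 586.5 [517.9 350.  129.9]
275 591.3 [522.6 351.2 128.9]
280 596.0 [527.2 352.3 128.2]
285 601.6 [532.6 353.7 125.6]
290 606.5 [537.3 354.9 124.8]
295 612.2 [542.8 356.4 122.5]
300 617.4 [547.9 357.7 121.4]
305 623.4 [553.7 359.2 118.9]
310 628.9 [559.  360.5 117.7]
315 634.8 [564.7 362.  115.8]
320 640.9 [570.6 363.5 113.7]
325 647.8 [577.3 365.2 110.4]
330 653.6 [583.  366.7 109.3]
335 659.8 [588.9 368.2 107.8]
340 661.7 [590.8 368.6 113.3]
345 662.9 [592.  368.9 119.6]
350 665.0 [594.  369.4 124.4]
355 666.7 [595.6 369.7 129.6]
360 668.4 [597.3 370.1 134.5]
365 670.1 [599.  370.5 139.1]
370 671.3 [600.2 370.8 144.3]
375 676.5 [605.2 372.1 143.9]
380 757.2 [683.2 392.7  45.3]
```

```bash
python3 -m jog '[[[5,1,0,-45],[5,1,0,-45],[5,1,0,-45],[5,1,0,-45],[5,1,0,-45]]]' 60;python3 -m jog '[[[0,0,0,-44],[0,0,0,-44],[0,0,0,-44],[0,0,0,-44],[0,0,0,-44]]]' 60;python3 t.py 477.9 339.3 220 194 
```

```text
clock: 10.6
position: [484.7, 340.9, 427.7]
ee_rot: [-0.493, 0.87, 0.001, 0.004]
contact_force: [0.2, 0.4, 0.3]
gripper_width: 60.1
clock: 11.22
position: [485.4, 341.2, 427.4]
ee_rot: [0.782, -0.623, 0.001, -0.004]
contact_force: [0.5, 0.2, 0.1]
gripper_width: 60.0
alt spin 178.9
G now [486.2 342.  272.4] jaw -167.1 F [0.5 0.2 0.1] w 60.0 j6 -0.66 t 11.2 tilt [ 0.005  0.005 -1.   ]
shift [ 0.9  9.1 52.3] spin -1.1 radius 586
```

```bash
python3 -m jog '[[[1,9,0,-1],[1,9,20,-1],[1,9,40,-1],[1,9,66,-1],[1,9,66,-1]]]' 60;python3 t.py 477.9 339.3 164 194; python3 - <<'E'
from h import *
im,d,cp=snap('wrist','w6');im,d,cp=snap('side','s6')
cv2.imwrite('pics/s6c.png',cv2.resize(im[220:420,220:450],None,fx=3,fy=3,interpolation=2))
E
```

```text
clock: 11.85
position: [476.6, 338.1, 359.3]
ee_rot: [0.787, -0.617, 0.0, -0.001]
contact_force: [-0.8, 0.4, 0.4]
gripper_width: 60.0
alt spin 179.8
G now [476.9 338.3 204.3] jaw -166.2 F [-0.8  0.4  0.4] w 60.0 j6 -0.65 t 11.8 tilt [ 0.002  0.001 -1.   ]
shift [-0.7 -1.1 40.3] spin -0.2 radius 586
```

View pics/s6c.png

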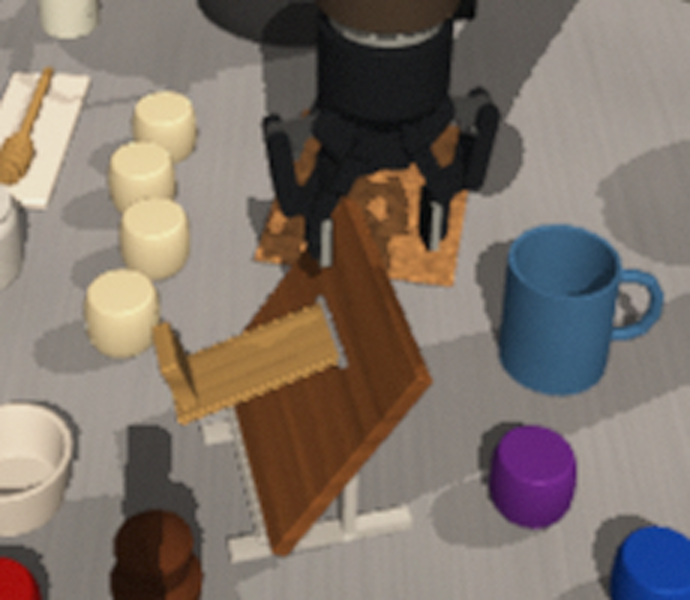

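View pics/w6.png

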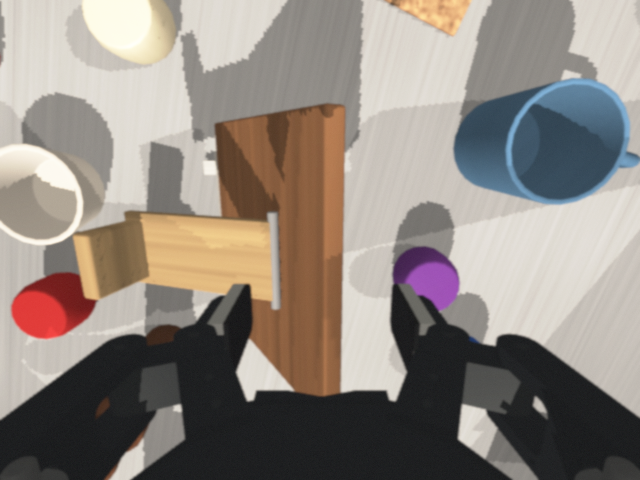

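```bash
python3 -m jog '[[[0,-1,10,0],[0,-1,20,0],[0,-1,30,0],[0,-1,40,0],[0,-1,40,0]]]' 60;python3 -m jog '[[[0,0,0,0],[0,0,0,0],[0,0,0,0],[0,0,0,0],[0,0,0,0]]]' 38; python3 t.py 477.9 339.3 164 194; python3 - <<'E'
from h import *
im,d,cp=snap('wrist','w7')
E
```

```text
clock: 12.58
position: [478.4, 339.0, 320.8]
ee_rot: [0.787, -0.616, 0.001, -0.003]
contact_force: [0.6, 0.3, 0.2]
gripper_width: 60.0
clock: 13.2
position: [478.4, 339.0, 320.9]
ee_rot: [0.787, -0.616, 0.001, -0.003]
contact_force: [0.1, -0.6, 0.8]
gripper_width: 38.4
alt spin 179.9
G now [479.1 339.5 165.9] jaw -166.1 F [ 0.1 -0.6  0.8] w 38.4 j6 -0.65 t 13.2 tilt [ 0.005  0.003 -1.   ]
shift [-0.1  1.3  1.9] spin -0.1 radius 586
```

View pics/w7.png

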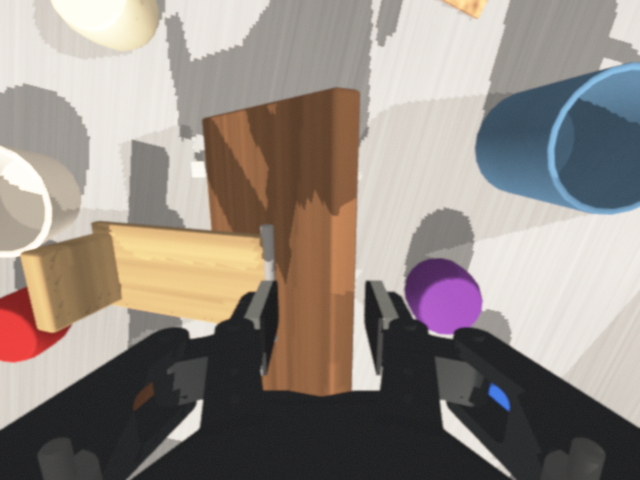

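```bash
python3 -m jog '[[[0,-7,0,0],[0,-14,-1,0],[0,-20,-2,0],[0,-25,-2,0],[0,-30,-2,0]]]'; python3 -m jog '[[[0,-5,0,0],[0,-10,0,0],[0,-15,0,0],[0,-20,0,0],[0,-20,0,0]]]';python3 t.py 477.9 339.3 164 194; python3 - <<'E'
from h import *
im,d,cp=snap('wrist','w8');im,d,cp=snap('side','s8')
cv2.imwrite('pics/s8c.png',cv2.resize(im[220:420,220:450],None,fx=3,fy=3,interpolation=2))
E
```

```text
clock: 13.88
position: [507.9, 346.2, 323.0]
ee_rot: [0.787, -0.617, 0.001, -0.003]
contact_force: [-1.7, -0.5, 1.9]
gripper_width: 38.0
clock: 14.5
position: [527.6, 351.1, 322.9]
ee_rot: [0.787, -0.617, 0.001, -0.003]
contact_force: [-0.2, 0.4, -0.1]
gripper_width: 38.2
alt spin 179.9
G now [528.4 351.6 167.9] jaw -166.1 F [-0.2  0.4 -0.1] w 38.2 j6 -0.6 t 14.5 tilt [ 0.005  0.003 -1.   ]
shift [-0.1 52.   3.6] spin -0.1 radius 586
```

View pics/s8c.png

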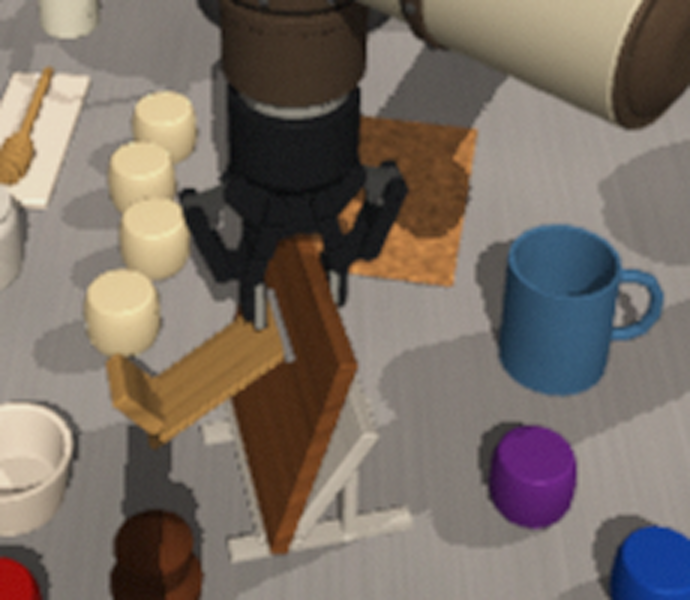

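View pics/w8.png

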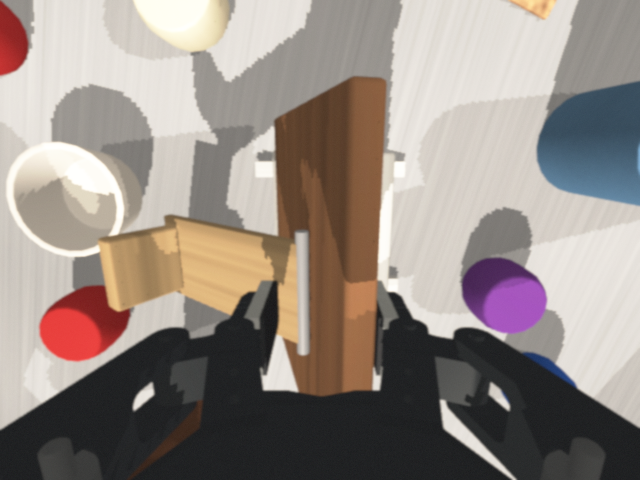

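```bash
python3 -m jog '[[[0,-5,0,0],[0,-10,0,0],[0,-15,0,0],[0,-20,0,0],[0,-23,0,0]]]'; python3 - <<'E'
from h import *
im,d,cp=snap('wrist','w9');im,d,cp=snap('side','s9')
cv2.imwrite('pics/s9c.png',cv2.resize(im[220:420,220:450],None,fx=3,fy=3,interpolation=2))
E
python3 t.py 477.9 339.3 164 194
```

```text
clock: 15.22
position: [550.0, 356.6, 322.9]
ee_rot: [0.787, -0.617, 0.001, -0.003]
contact_force: [-0.2, 0.9, 0.3]
gripper_width: 37.8
alt spin 179.9
G now [550.6 357.  167.8] jaw -166.1 F [-0.8  0.6 -0.1] w 37.9 j6 -0.58 t 15.3 tilt [ 0.005  0.003 -1.   ]
shift [-0.2 74.9  3.4] spin -0.1 radius 586
```

View pics/s9c.png

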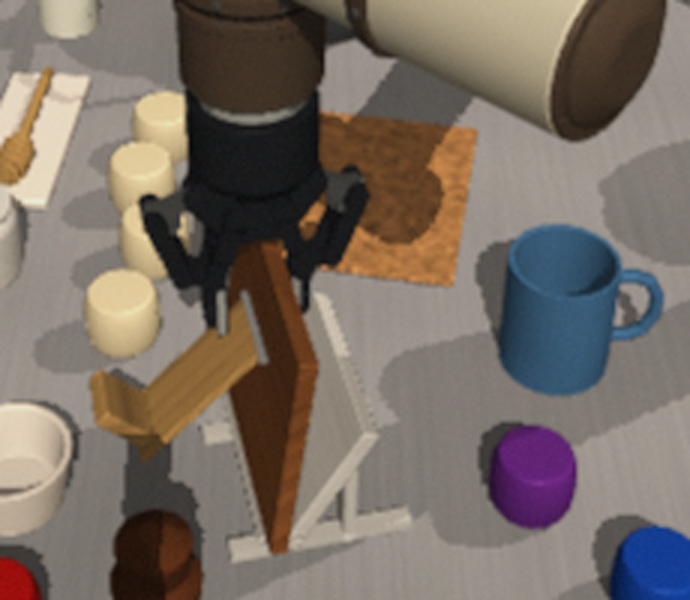

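View pics/w9.png

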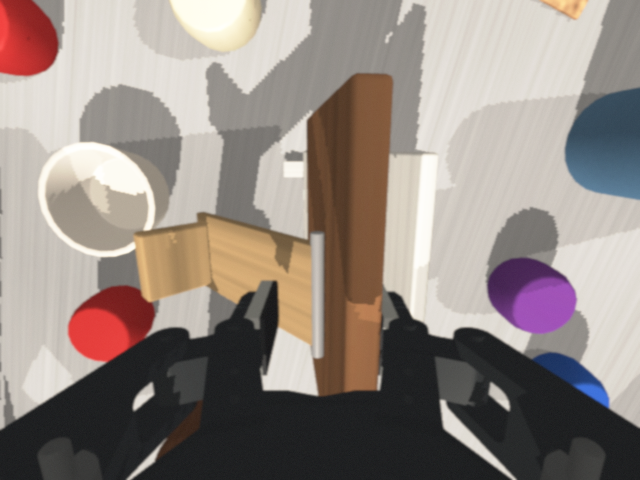

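```bash
python3 -m jog '[[[0,0,-3,0],[0,0,-3,0],[0,0,-3,0],[0,0,-3,0],[0,0,-3,0]]]' 0;python3 -m jog '[[[0,0,0,0],[0,0,0,0],[0,0,0,0],[0,0,0,0],[0,0,0,0]]]'; python3 - <<'E'
from h import *
im,d,cp=snap('wrist','w10');im,d,cp=snap('side','s10')
cv2.imwrite('pics/s10c.png',cv2.resize(im[220:420,220:450],None,fx=3,fy=3,interpolation=2))
E
python3 t.py 477.9 339.3 164 194
```

```text
clock: 15.95
position: [549.8, 356.5, 325.2]
ee_rot: [0.787, -0.617, 0.001, -0.002]
contact_force: [-0.8, -0.4, -4.2]
gripper_width: 11.3
clock: 16.58
position: [549.8, 356.5, 325.3]
ee_rot: [0.787, -0.617, 0.001, -0.002]
contact_force: [0.3, 0.4, -4.6]
gripper_width: 11.6
alt spin 179.8
G now [550.4 356.8 170.3] jaw -166.2 F [-0.2 -0.2 -4.2] w 11.3 j6 -0.58 t 16.7 tilt [ 0.004  0.002 -1.   ]
shift [-0.3 74.6  6. ] spin -0.2 radius 586
```

View pics/s10c.png

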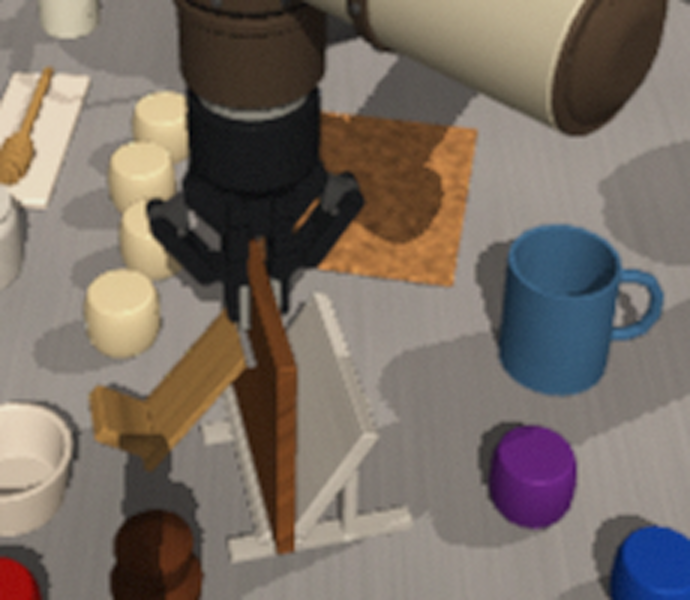

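View pics/w10.png

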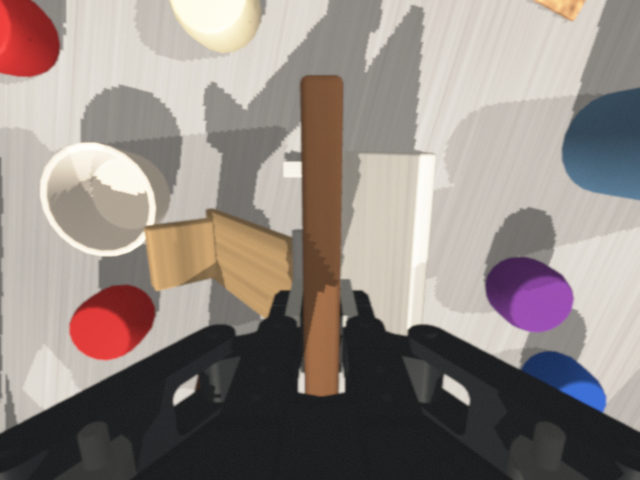

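```bash
python3 -m jog '[[[0,0,-10,0],[0,0,-30,0],[0,0,-60,0],[0,0,-90,0],[0,0,-120,0]]]';python3 -m jog '[[[0,0,-5,0],[0,0,-5,0],[0,0,-5,0],[0,0,-5,0],[0,0,-5,0]]]'; python3 - <<'E'
from h import *
im,d,cp=snap('wrist','w11');im,d,cp=snap('side','s11')
E
python3 t.py 423.1 50.2 290 169.6
```

```text
clock: 17.3
position: [549.2, 356.0, 447.2]
ee_rot: [0.787, -0.617, 0.001, -0.003]
contact_force: [0.4, 1.0, -3.4]
gripper_width: 11.2
clock: 17.92
position: [549.2, 356.1, 451.4]
ee_rot: [0.787, -0.617, 0.001, -0.002]
contact_force: [0.1, -0.6, -3.8]
gripper_width: 11.4
alt spin -155.7
G now [549.9 356.5 296.8] jaw -166.1 F [ 0.3 -0.6 -4.1] w 11.2 j6 -0.58 t 18.0 tilt [ 0.004  0.003 -1.   ]
shift [267.  196.4   5.5] spin 24.3 radius 426
```

View pics/s11.png

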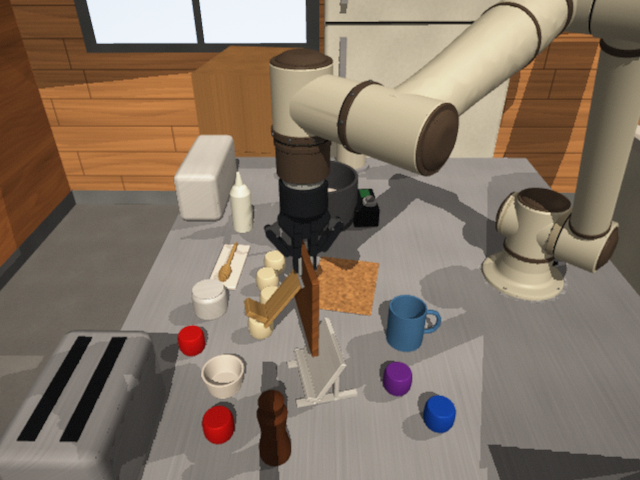

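View pics/w11.png

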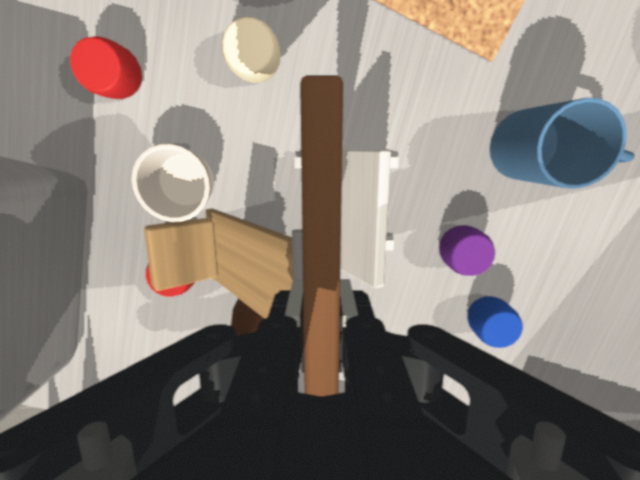

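```bash
python3 - <<'E'
from h import *
im,d,cp=load('w11');P=pts(d,cp);s=arm.read_state();M=R.from_quat(s['ee_rot']).as_matrix();G=np.array(s['position'])+155*M[:,2]
for v in (72,76,78,82,100,150,200): print(v,P[v,322].round(1),((P[v,322]-G)@M).round(1))
E
python3 -m jog '[[[60,40,0,8],[120,80,0,16],[170,120,0,24],[220,160,0,24],[267,196,0,24]]]';python3 t.py 423.1 50.2 200 169.6
```

```text
72 [583.9 215.3   1.5] [145.7   2.1 295.1]
76 [568.8 274.6 319.7] [ 84.    1.1 -23. ]
78 [568.6 275.1 319.6] [ 83.5   1.1 -22.9]
82 [568.4 276.1 319.8] [ 82.5   1.1 -23.1]
100 [567.3 280.7 321.1] [ 77.8   1.1 -24.4]
150 [564.1 293.4 320.4] [ 64.7   1.2 -23.7]
200 [560.7 307.3 319.6] [ 50.4   1.2 -22.8]
clock: 18.65
position: [429.2, 65.4, 451.0]
ee_rot: [-0.642, 0.767, -0.001, 0.003]
contact_force: [0.3, -0.4, -3.8]
gripper_width: 11.8
alt spin -179.7
G now [430.   65.8 296. ] jaw 169.9 F [ 0.3 -0.4 -3.8] w 11.8 j6 -0.7 t 18.6 tilt [ 0.005  0.003 -1.   ]
shift [17.   4.5 95.9] spin 0.3 radius 426
```

```bash
python3 -m jog '[[[17,4,0,0],[17,4,30,0],[17,4,60,0],[17,4,95,0],[17,4,125,0]]]';python3 t.py 423.1 50.2 141 169.6;python3 - <<'E'
from h import *
im,d,cp=snap('top','t12');im,d,cp=snap('side','s12')
E
```

```text
clock: 19.27
position: [423.3, 50.0, 325.2]
ee_rot: [-0.642, 0.767, -0.001, 0.004]
contact_force: [0.1, 0.4, -3.6]
gripper_width: 11.6
alt spin -179.7
G now [424.3  50.6 170.3] jaw 169.9 F [ 0.1  0.4 -3.6] w 11.6 j6 -0.68 t 19.3 tilt [ 0.007  0.003 -1.   ]
shift [ 0.7  1.3 29.2] spin 0.3 radius 426
```

View pics/s12.png

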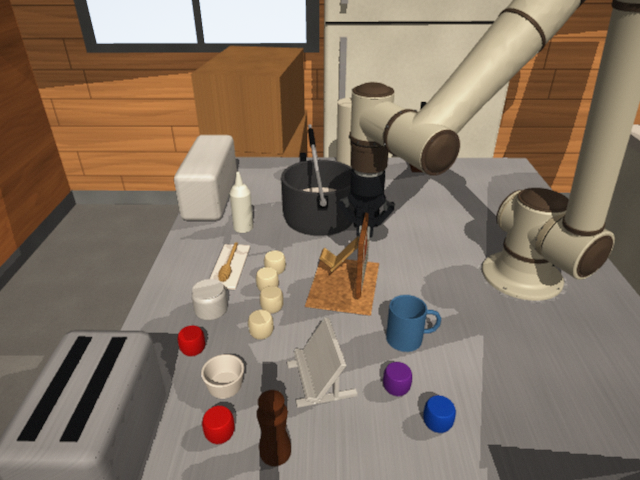

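View pics/t12.png

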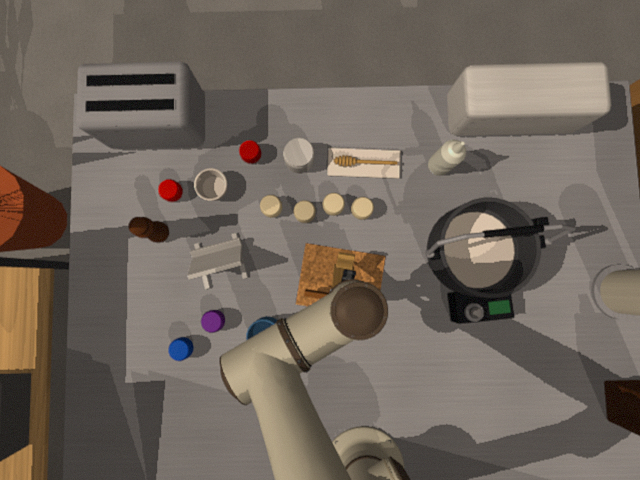

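```bash
python3 -m jog '[[[0.7,1,7,0.3],[0.7,1,14,0.3],[0.7,1,20,0.3],[0.7,1,24,0.3],[0.7,1,27,0.3]]]';python3 -m jog '[[[0,0,1,0],[0,0,2,0],[0,0,3,0],[0,0,3,0],[0,0,3,0]]]';python3 t.py 423.1 50.2 141 169.6
```

```text
clock: 20.0
position: [421.1, 49.1, 296.4]
ee_rot: [-0.64, 0.768, 0.0, -0.0]
contact_force: [-0.9, 1.2, -4.4]
gripper_width: 11.1
clock: 20.62
position: [421.6, 49.2, 296.1]
ee_rot: [-0.64, 0.768, -0.0, 0.001]
contact_force: [-5.6, -0.6, 16.1]
gripper_width: 11.8
alt spin -180.0
G now [421.8  49.2 141.1] jaw 169.6 F [-5.6 -0.6 16.1] w 11.8 j6 -0.68 t 20.6 tilt [ 0.001 -0.    -1.   ]
shift [-1.3 -1.1  0.1] spin 0.0 radius 426
```

```bash
python3 -m jog '[[[0,0,-4,0],[-1.3,-1.1,-4,0],[-1.3,-1.1,-3,0],[-1.3,-1.1,-2,0],[-1.3,-1.1,-2,0]]]';python3 t.py 423.1 50.2 141 169.6
```

```text
clock: 21.25
position: [422.8, 50.2, 297.7]
ee_rot: [-0.64, 0.768, -0.0, -0.0]
contact_force: [0.2, -0.0, -4.4]
gripper_width: 11.1
alt spin -180.0
G now [422.9  50.1 142.7] jaw 169.6 F [ 0.2 -0.  -4.4] w 11.1 j6 -0.68 t 21.2 tilt [ 0.    -0.001 -1.   ]
shift [-0.1 -0.2  1.7] spin 0.0 radius 426
```

```bash
python3 -m jog '[[[0,0,1,0],[0,0,1.3,0],[0,0,1.3,0],[0,0,1.3,0],[0,0,1.3,0]]]';python3 -m jog '[[[0,0,0,0],[0,0,0,0],[0,0,0,0],[0,0,0,0],[0,0,0,0]]]' 30;python3 t.py 423.1 50.2 141 169.6;python3 - <<'E'
from h import *
im,d,cp=snap('wrist','w13');im,d,cp=snap('side','s13')
cv2.imwrite('pics/s13c.png',cv2.resize(im[170:370,250:480],None,fx=3,fy=3,interpolation=2))
E
```

```text
clock: 21.88
position: [422.9, 50.2, 296.4]
ee_rot: [-0.64, 0.768, -0.0, 0.0]
contact_force: [0.2, -0.2, -3.8]
gripper_width: 11.3
clock: 22.5
position: [422.9, 50.2, 296.5]
ee_rot: [-0.64, 0.768, -0.0, 0.0]
contact_force: [0.2, -0.2, 0.5]
gripper_width: 29.8
alt spin -180.0
G now [423.   50.2 141.5] jaw 169.6 F [ 0.2 -0.2  0.5] w 29.8 j6 -0.68 t 22.5 tilt [ 0.001 -0.    -1.   ]
shift [-0.1 -0.1  0.5] spin 0.0 radius 426
```

View pics/s13c.png

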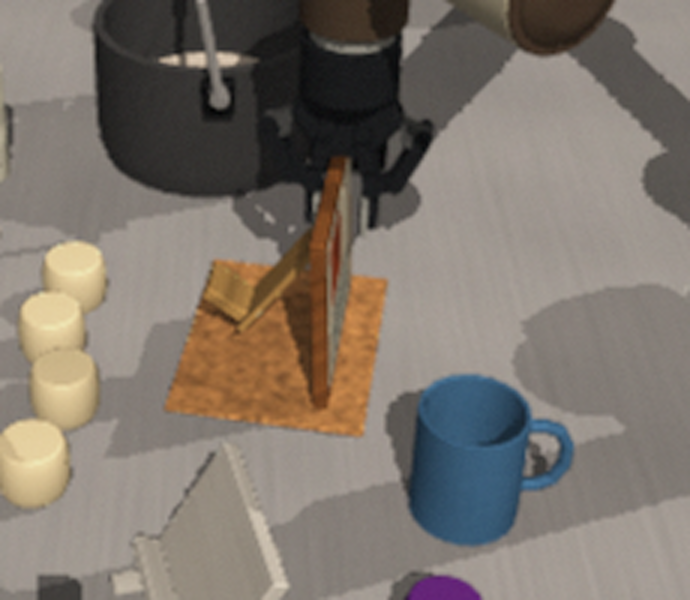

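View pics/w13.png

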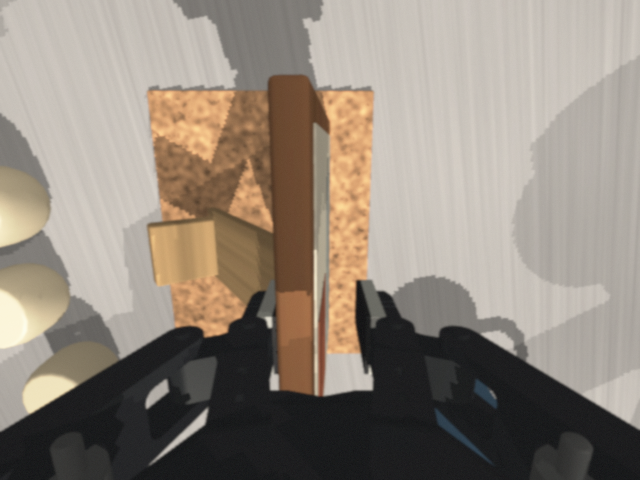

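```bash
python3 -m jog '[[[0,-7,0,0],[0,-14,0,0],[0,-21,0,0],[0,-28,0,0],[0,-34,0,0]]]';python3 -m jog '[[[0,-3,0,0],[0,-6,0,0],[0,-9,0,0],[0,-12,0,0],[0,-12,0,0]]]';python3 t.py 423.1 50.2 141 169.6;python3 - <<'E'
from h import *
im,d,cp=snap('wrist','w14');im,d,cp=snap('side','s14')
cv2.imwrite('pics/s14c.png',cv2.resize(im[170:370,250:480],None,fx=3,fy=3,interpolation=2))
E
```

```text
clock: 23.22
position: [456.9, 44.0, 296.3]
ee_rot: [-0.64, 0.768, -0.0, 0.0]
contact_force: [1.1, 0.3, -0.6]
gripper_width: 30.0
clock: 23.85
position: [468.8, 41.8, 296.3]
ee_rot: [-0.64, 0.768, -0.0, -0.0]
contact_force: [-0.0, 0.5, -0.0]
gripper_width: 30.1
alt spin -180.0
G now [468.8  41.7 141.3] jaw 169.6 F [-0.   0.5 -0. ] w 30.1 j6 -0.62 t 23.9 tilt [ 0.    -0.001 -1.   ]
shift [-0.1 46.5  0.3] spin 0.0 radius 426
```

View pics/s14c.png

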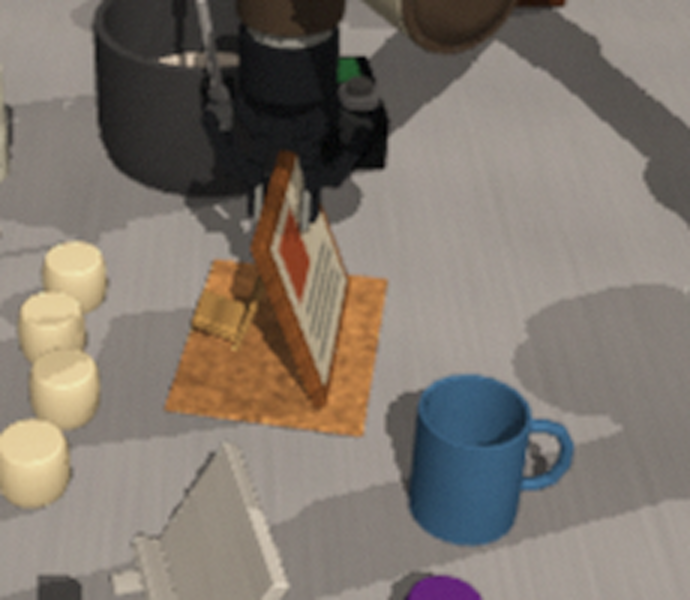

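View pics/w14.png

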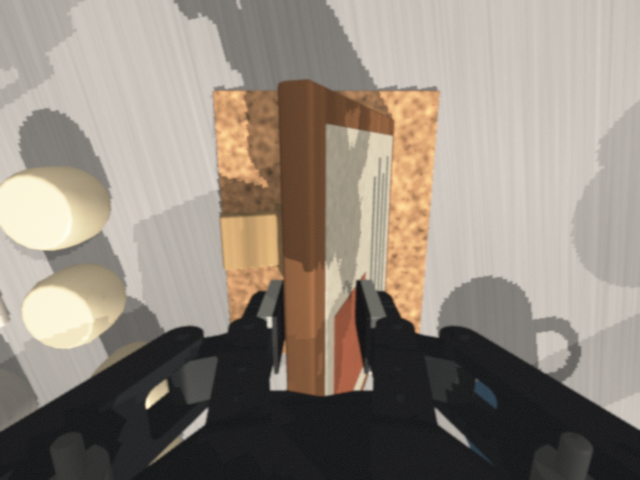

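```bash
python3 -m jog '[[[0,0,0,0],[0,0,0,0],[0,0,0,0],[0,0,0,0],[0,0,0,0]]]' 64;python3 t.py 423.1 50.2 141 169.6; python3 -m jog '[[[0,0,-20,0],[0,0,-60,0],[0,0,-110,0],[0,0,-160,0],[0,0,-180,0]]]'; python3 - <<'E'
from h import *
im,d,cp=snap('wrist','w15');im,d,cp=snap('side','s15')
cv2.imwrite('pics/s15c.png',cv2.resize(im[170:370,250:480],None,fx=3,fy=3,interpolation=2))
E
```

```text
clock: 24.58
position: [468.6, 41.8, 296.3]
ee_rot: [-0.64, 0.768, -0.0, -0.0]
contact_force: [-0.3, -0.1, -0.2]
gripper_width: 64.2
alt spin -180.0
G now [468.6  41.7 141.3] jaw 169.6 F [-0.3 -0.1 -0.2] w 64.2 j6 -0.62 t 24.6 tilt [ 0.    -0.001 -1.   ]
shift [-0.2 46.3  0.3] spin 0.0 radius 426
clock: 25.2
position: [468.6, 41.8, 479.8]
ee_rot: [-0.64, 0.768, -0.001, 0.003]
contact_force: [-0.2, 0.1, -0.3]
gripper_width: 64.3
```

View pics/s15c.png

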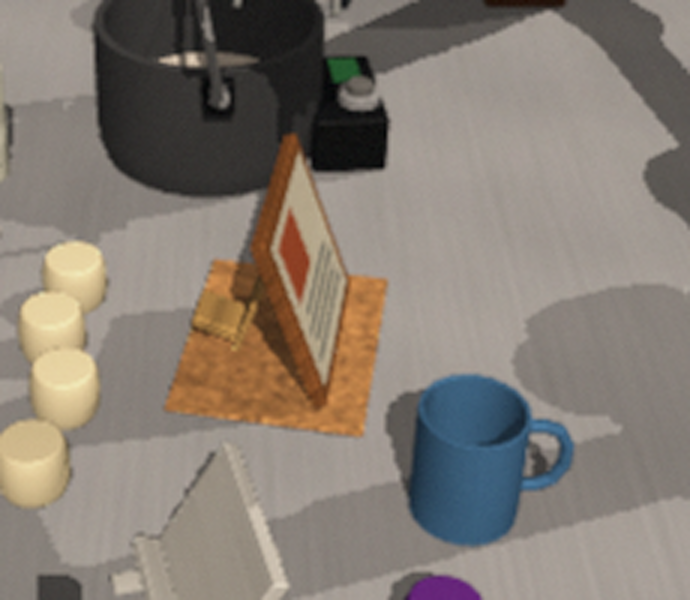

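View pics/w15.png

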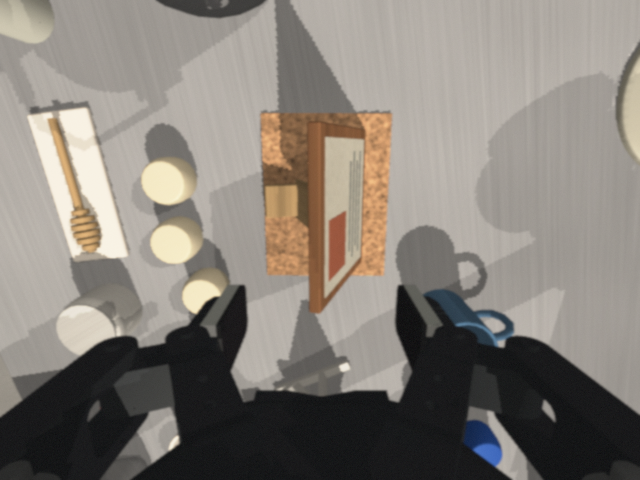

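```bash
cat > a5.py <<'E'
from h import *
im,d,cp=load('w15');P=pts(d,cp);hsv=cv2.cvtColor(im,cv2.COLOR_BGR2HSV);h,s,v=cv2.split(hsv)
def ray(u,vv,z):
    K=cp['mtx'];dr=cp['R'].T@np.array([(u-K[0,2])/K[0,0],(vv-K[1,2])/K[1,1],1]);C=-cp['R'].T@cp['t'];return C+dr*(z-C[2])/dr[2]
m=(np.abs(P[...,2]-4)<14)&(s>90)&(h<25);m[:100]=0;m[285:]=0;m[:,:250]=0;m[:,400:]=0
m=m.astype(np.uint8);n,l,stt,_=cv2.connectedComponentsWithStats(m);
vis=im.copy();vis[m>0]=(0,255,0);cv2.imwrite('pics/m15.png',cv2.resize(vis[90:330,230:430],None,fx=3,fy=3))
# mat edges: left & right/ top/bottom rows
def line(pp): pp=np.array(pp);return pp
L=[ray(np.nonzero(m[r])[0].min(),r,4)[:2] for r in range(125,265,4)]
Rr=[ray(np.nonzero(m[r])[0].max()+1,r,4)[:2] for r in range(125,265,4)]
T=[ray(c,np.nonzero(m[:,c])[0].min(),4)[:2] for c in list(range(272,300,3))+list(range(370,385,3))]
B=[ray(c,np.nonzero(m[:,c])[0].max()+1,4)[:2] for c in list(range(275,305,3))]
for nm,q in zip('LRTB',(L,Rr,T,B)):
    q=np.array(q);c=np.median(q,0);dd=q-q.mean(0);a=np.linalg.svd(dd)[2][0];print(nm,q.mean(0).round(1),np.degrees(np.arctan2(a[1],a[0])).round(2))
# board bottom front edge: scan from mat right going left until not mat
E_=[]
for r in range(135,250,5):
    c=np.nonzero(m[r,:])[0].max()
    while m[r,c]: c-=1
    E_.append(ray(c,r,5)[:2])
q=np.array(E_);a=np.polyfit(q[:,1],q[:,0],1);print('edge',q.mean(0),np.degrees(np.arctan(-a[0])),np.std(q[:,0]-np.polyval(a,q[:,1])))
E
python3 a5.py
```

```text
L [513.1  28.3] 134.35
R [385.7  51.5] 79.52
T [458.4 -61.9] 169.7
B [533.7 137.3] 169.75
edge [414.85549649  41.60457198] -12.010602968900379 6.1794399840934915
```

View pics/m15.png

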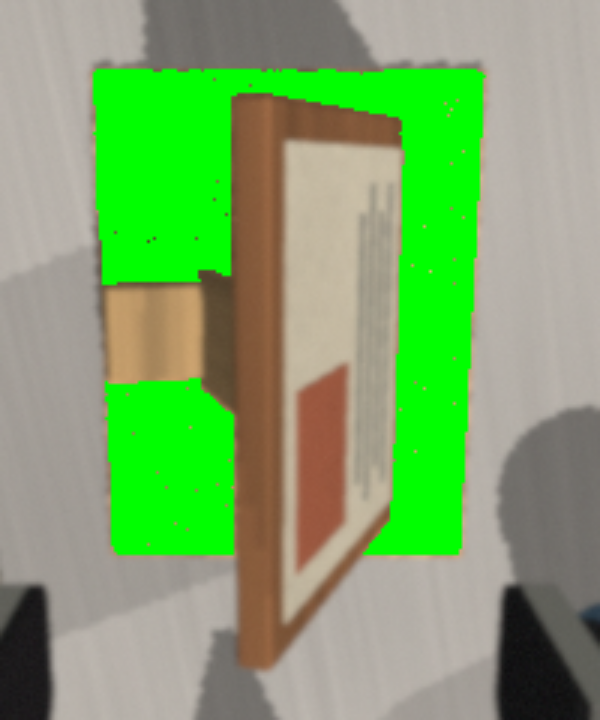

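```bash
cat >> a5.py <<'E'
print('----')
a=ray(363.9,130,8.3)[:2];b=ray(360.5,262.3,8.3)[:2];mid=(a+b)/2;dv=b-a
print('len',np.linalg.norm(dv),'yaw',np.degrees(np.arctan2(dv[1],dv[0]))-90,'mid',mid)
# recipe bottom corner is 5.6 in front(-x) of O
ps=np.radians(-10.3);ex=np.array([np.cos(ps),np.sin(ps)]);ey=np.array([-ex[1],ex[0]])
bm=mid+ex*(5.6+42.4)
# mat centre from edges
def edge(q,ax): q=np.array(q);return np.median(q@ax)
mx=(edge(L,ex)+edge(Rr,ex))/2;my=(edge(T,ey)+edge(B,ey))/2
print('L,R',edge(L,ex)-edge(Rr,ex),'TB',edge(B,ey)-edge(T,ey))
print('board_mid rel mat',bm@ex-mx,bm@ey-my, 'mat',ex*mx+ey*my)
E
python3 a5.py | sed -n '/----/,$p'
```

```text
----
len 169.62286621535583 yaw -10.072527180095548 mid [419.09932035  51.61407796]
L,R 158.26076463193073 TB 209.56213413620273
board_mid rel mat 1.778234507154366 0.03922199696691564 mat [464.56921086  43.31093397]
```

```bash
python3 t.py 505 -290 335 94.1
```

```text
alt spin -104.5
G now [469.6  42.1 324. ] jaw 169.6 F [-0.2 -0.1 -1. ] w 64.0 j6 -0.62 t 25.3 tilt [ 0.006  0.002 -1.   ]
shift [320.3 -94.7 -11.3] spin 75.5 radius 582
```

```bash
python3 -m jog '[[[60,-18,-11,10],[120,-36,-11,20],[180,-54,-11,30],[240,-72,-11,41],[300,-90,-11,52]]]' 0; python3 t.py 505 -290 335 94.1
```

```text
clock: 25.92
position: [502.8, -269.3, 487.8]
ee_rot: [-0.24, 0.971, 0.001, 0.002]
contact_force: [1.0, -0.5, 0.3]
gripper_width: 0.0
alt spin -156.3
G now [ 503.3 -268.9  332.8] jaw 117.8 F [ 1.  -0.5  0.3] w 0.0 j6 -0.88 t 25.9 tilt [ 0.003  0.003 -1.   ]
shift [  8.3 -19.5  -2.3] spin 23.7 radius 582
```

```bash
python3 -m jog '[[[8,-19,0,10],[8,-19,0,20],[8,-19,0,24],[8,-19,0,24],[8,-19,0,24]]]' 0; python3 t.py 505 -290 266 94.1; python3 - <<'E'
from h import *
im,d,cp=snap('wrist','w16');im,d,cp=snap('side','s16');P=pts(d,cp)
cv2.imwrite('pics/s16c.png',cv2.resize(im[50:250,230:460],None,fx=3,fy=3,interpolation=2))
E
```

```text
clock: 26.55
position: [504.6, -289.7, 486.8]
ee_rot: [-0.034, 0.999, 0.002, 0.001]
contact_force: [-0.8, 0.0, 0.2]
gripper_width: 0.2
alt spin 179.8
G now [ 504.9 -289.2  331.8] jaw 93.9 F [-0.8  0.   0.2] w 0.2 j6 -1.26 t 26.6 tilt [ 0.002  0.003 -1.   ]
shift [ 0.1 -1.  65.8] spin -0.2 radius 582
```

View pics/s16c.png

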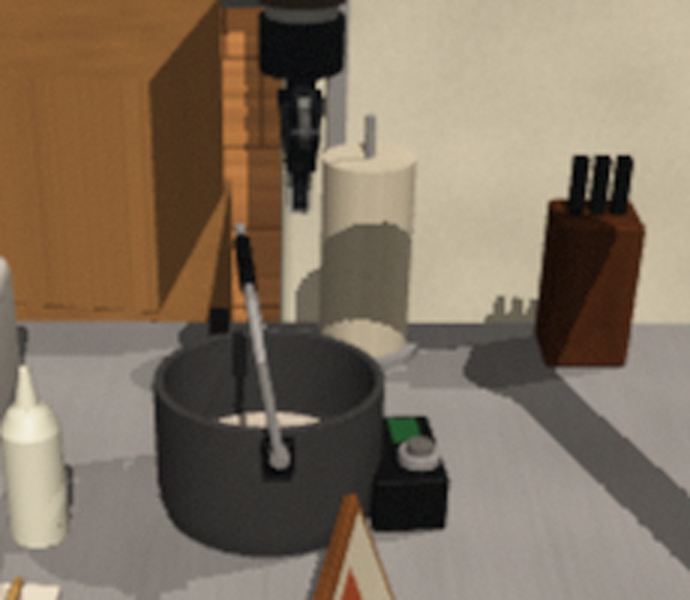

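View pics/w16.png

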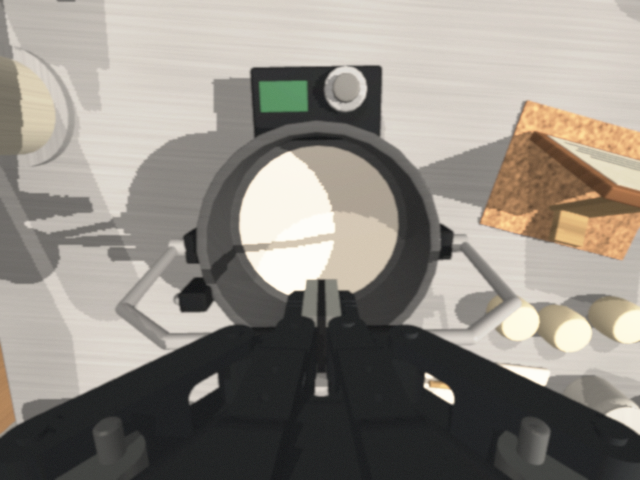

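```bash
python3 -m jog '[[[0,0,20,0],[0,0,40,0],[0,0,62,0],[0,0,62,0],[-8,0,62,0]]]' 0; python3 -m jog '[[[-7,0,1,0],[-14,0,2,0],[-21,0,4,0],[-28,0,7,0],[-35,0,10,0]]]'; python3 t.py 640 -280 230 94.1;python3 -m jog '[[[-7,0,3,0],[-13,0,7,0],[-19,0,11,0],[-25,0,15,0],[-30,0,20,0]]]'; python3 t.py 640 -280 230 94.1; python3 - <<'E'
from h import *
im,d,cp=snap('side','s17');P=pts(d,cp)
cv2.imwrite('pics/s17c.png',cv2.resize(im[50:250,230:460],None,fx=3,fy=3,interpolation=2))
E
```

```text
clock: 27.28
position: [513.0, -289.0, 426.6]
ee_rot: [-0.034, 0.999, 0.001, 0.002]
contact_force: [-0.0, -0.2, 0.1]
gripper_width: 0.1
clock: 27.9
position: [548.4, -286.6, 416.4]
ee_rot: [-0.034, 0.999, 0.001, 0.002]
contact_force: [-1.2, -1.0, 1.1]
gripper_width: -0.2
alt spin 179.8
G now [ 549.  -286.3  261.4] jaw 93.9 F [-1.2 -1.   1.1] w -0.2 j6 -1.28 t 27.9 tilt [ 0.004  0.002 -1.   ]
shift [-91.1   0.1  31.8] spin -0.2 radius 699
clock: 28.52
position: [578.8, -284.5, 396.2]
ee_rot: [-0.034, 0.999, 0.001, 0.002]
contact_force: [-0.0, -1.1, 0.4]
gripper_width: 0.1
alt spin 179.8
G now [ 579.5 -284.2  241.2] jaw 93.9 F [-0.  -1.1  0.4] w 0.1 j6 -1.3 t 28.5 tilt [ 0.004  0.002 -1.   ]
shift [-60.6   0.1  11.5] spin -0.2 radius 699
```

View pics/s17c.png

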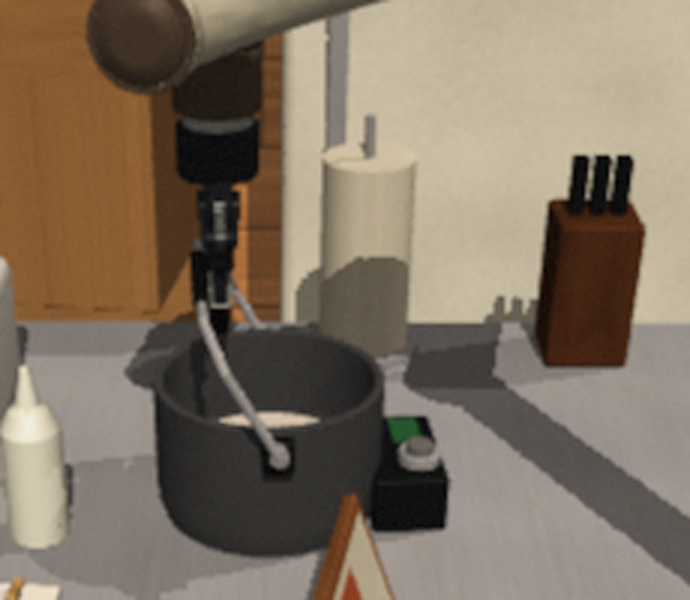

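```bash
python3 -m jog '[[[-9,0,6,0],[-18,0,12,0],[-26,0,19,0],[-33,0,26,0],[-39,0,32,0]]]'; python3 -m jog '[[[0,0,0,0],[0,0,0,0],[0,0,0,0],[0,0,0,0],[0,0,0,0]]]';python3 t.py 640 -280 230 94.1; python3 - <<'E'
from h import *
im,d,cp=snap('side','s18');P=pts(d,cp)
cv2.imwrite('pics/s18c.png',cv2.resize(im[50:250,230:460],None,fx=3,fy=3,interpolation=2))
im,d,cp=snap('wrist','w18')
E
```

```text
clock: 29.2
position: [618.6, -281.7, 362.6]
ee_rot: [-0.034, 0.999, 0.001, 0.001]
contact_force: [0.1, -0.5, -0.2]
gripper_width: 0.2
clock: 29.82
position: [618.5, -281.7, 362.8]
ee_rot: [-0.034, 0.999, 0.001, 0.001]
contact_force: [0.2, -0.4, -0.0]
gripper_width: -0.1
alt spin 179.8
G now [ 619.  -281.3  207.8] jaw 93.9 F [ 0.2 -0.4 -0. ] w -0.1 j6 -1.31 t 29.8 tilt [ 0.003  0.003 -1.   ]
shift [-21.1  -0.1 -22.1] spin -0.2 radius 699
```

View pics/s18c.png

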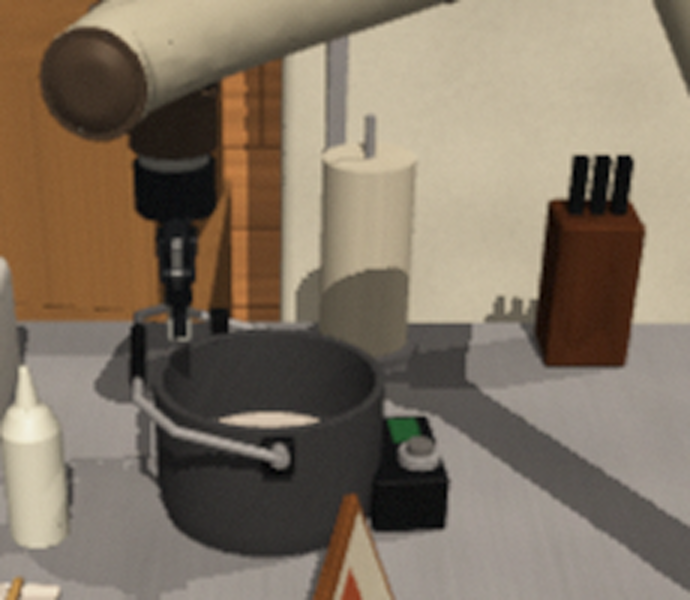

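View pics/w18.png

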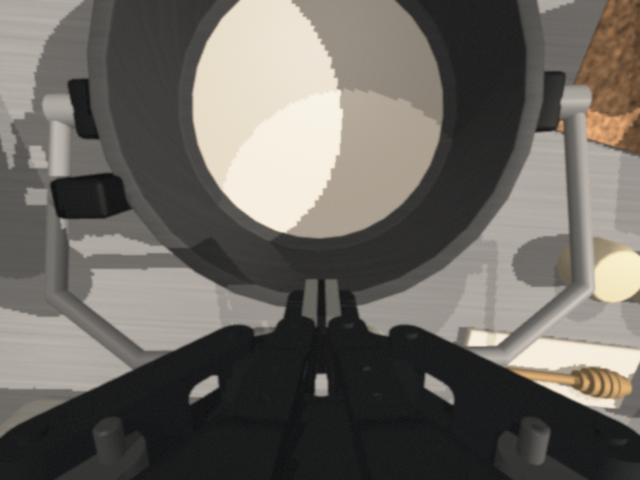

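```bash
python3 -m jog '[[[0,0,-20,0],[0,0,-40,0],[-15,0,-40,0],[-34,0,-40,0],[-34,0,-40,0]]]'; python3 t.py 655 -279.3 225 94.1; python3 - <<'E'
from h import *
im,d,cp=snap('side','s19');P=pts(d,cp)
cv2.imwrite('pics/s19c.png',cv2.resize(im[50:250,230:460],None,fx=3,fy=3,interpolation=2))
E
```

```text
clock: 30.55
position: [653.1, -279.2, 402.1]
ee_rot: [-0.034, 0.999, 0.001, 0.001]
contact_force: [0.6, 0.1, -0.8]
gripper_width: -0.2
alt spin 179.8
G now [ 653.4 -278.8  247.1] jaw 93.9 F [ 0.6  0.1 -0.8] w -0.2 j6 -1.32 t 30.6 tilt [ 0.002  0.003 -1.   ]
shift [-1.5 -0.7 22.1] spin -0.2 radius 712
```

View pics/s19c.png

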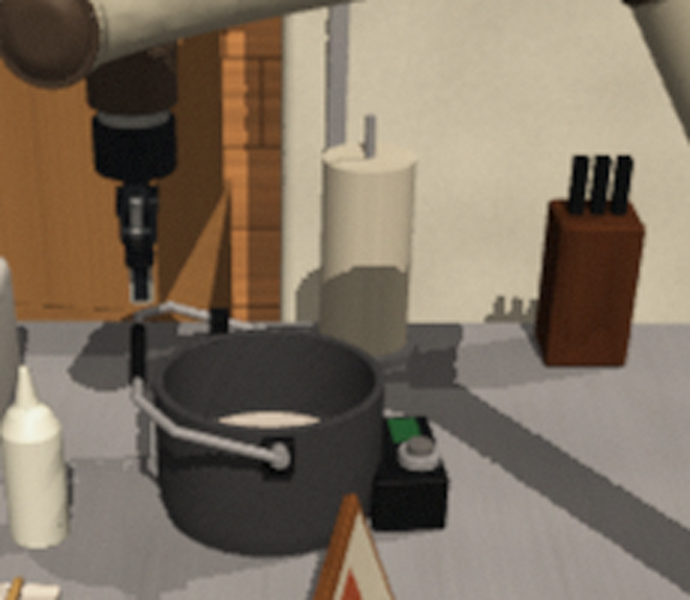

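Right over the bar. Push down with the closed tips.

```bash
python3 -m jog '[[[-2,0,8,0],[-2,0,16,0],[-2,0,24,0],[-2,0,30,0],[-2,0,34,0]]]'; python3 t.py 655 -279.3 199 94.1;python3 -m jog '[[[0,0,4,0],[0,0,8,0],[0,0,12,0],[0,0,14,0],[0,0,14,0]]]'; python3 t.py 655 -279.3 199 94.1
```

```text
clock: 31.22
position: [654.5, -279.1, 367.7]
ee_rot: [-0.034, 0.999, 0.001, 0.001]
contact_force: [-0.1, 0.3, 0.2]
gripper_width: -0.1
alt spin 179.8
G now [ 654.7 -278.7  212.7] jaw 93.9 F [-0.1  0.3  0.2] w -0.1 j6 -1.32 t 31.2 tilt [ 0.001  0.003 -1.   ]
shift [-0.3 -0.7 13.7] spin -0.2 radius 712
clock: 31.85
position: [654.5, -279.1, 354.1]
ee_rot: [-0.034, 0.999, 0.001, 0.001]
contact_force: [-0.5, -0.1, 0.8]
gripper_width: 0.2
alt spin 179.8
G now [ 654.7 -278.6  199.1] jaw 93.9 F [-0.5 -0.1  0.8] w 0.2 j6 -1.32 t 31.9 tilt [ 0.001  0.003 -1.   ]
shift [-0.2 -0.7  0.1] spin -0.2 radius 712
```

```bash
python3 -m jog '[[[0,0,1,0],[0,0,2,0],[0,0,3,0],[0,0,4,0],[0,0,4,0]]]'; python3 t.py 655 -279.3 199 94.1; python3 - <<'E'
from h import *
im,d,cp=snap('side','s20');P=pts(d,cp)
cv2.imwrite('pics/s20c.png',cv2.resize(im[50:250,230:460],None,fx=3,fy=3,interpolation=2))
E
```

```text
clock: 32.48
position: [654.2, -278.9, 353.8]
ee_rot: [-0.034, 0.999, 0.001, 0.002]
contact_force: [-4.2, 3.2, 10.9]
gripper_width: -0.2
alt spin 179.8
G now [ 654.8 -278.7  198.8] jaw 93.9 F [-4.2  3.2 10.9] w -0.2 j6 -1.32 t 32.5 tilt [ 0.004  0.001 -1.   ]
shift [-0.2 -0.6 -0.2] spin -0.2 radius 712
```

View pics/s20c.png

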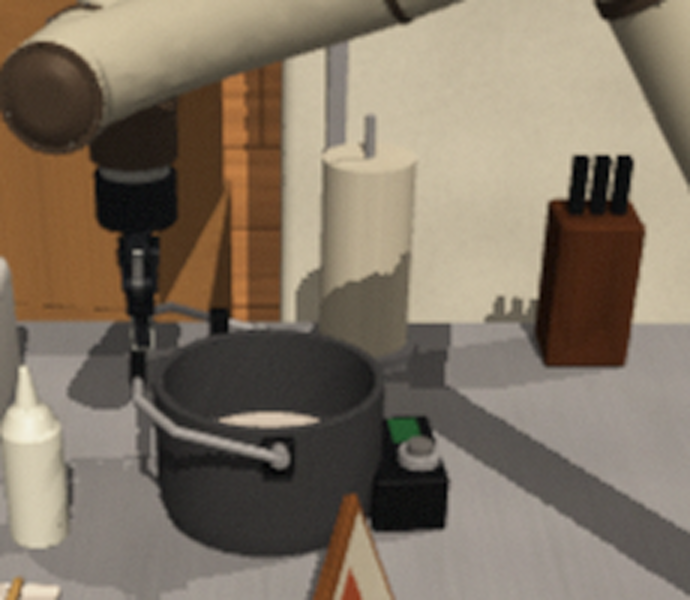

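```bash
python3 -m jog '[[[0,0,-40,0],[0,0,-90,0],[0,0,-130,0],[0,0,-130,0],[0,0,-130,0]]]' 68; python3 - <<'E'
from h import *
im,d,cp=snap('top','t21');P=pts(d,cp);hsv=cv2.cvtColor(im,cv2.COLOR_BGR2HSV);h,s,v=cv2.split(hsv)
im2,d2,cp2=snap('wrist','w21')
m=((h>15)&(h<35)&(s>50)&(s<160)&(v>120)&(P[...,2]>35)&(P[...,2]<60)).astype(np.uint8)
n,l,q,c=cv2.connectedComponentsWithStats(m)
for i in range(1,n):
    if q[i,4]>100: w=np.ascontiguousarray(P[l==i][:,:2],np.float32);print(c[i].round(),q[i,4],[np.round(a,1) for a in cv2.minEnclosingCircle(w)],w.mean(0).round(1))
print('spoon',[P[r,365].round(0).tolist() for r in range(170,186,2)],[P[r,335].round(0).tolist() for r in range(170,186,2)])
E
```

```text
clock: 33.15
position: [653.7, -279.0, 482.5]
ee_rot: [-0.034, 0.999, 0.001, 0.001]
contact_force: [-0.6, 0.3, 0.1]
gripper_width: 67.9
[333. 203.] 348 [array([658.5,  59.2]), np.float64(27.8)] [657.1  59. ]
[269. 205.] 323 [array([656.4, 219.5]), np.float64(26.7)] [656.1 219.4]
[362. 207.] 355 [array([644.9, -15.5]), np.float64(28.1)] [644.7 -13.8]
[303. 211.] 345 [array([639.9, 133.6]), np.float64(27.1)] [639.2 133.5]
spoon [[749.0, -29.0, 11.0], [744.0, -29.0, 8.0], [738.0, -29.0, 11.0], [733.0, -29.0, 8.0], [730.0, -30.0, -0.0], [725.0, -30.0, -1.0], [720.0, -30.0, -2.0], [713.0, -29.0, 3.0]] [[752.0, 49.0, 5.0], [746.0, 49.0, 9.0], [740.0, 50.0, 13.0], [737.0, 49.0, 2.0], [732.0, 49.0, 1.0], [726.0, 49.0, 1.0], [722.0, 49.0, -1.0], [716.0, 50.0, -0.0]]
```

View pics/t21.png

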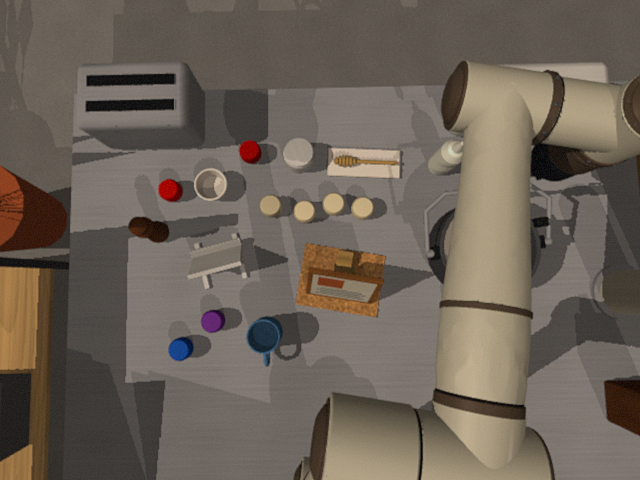

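View pics/w21.png

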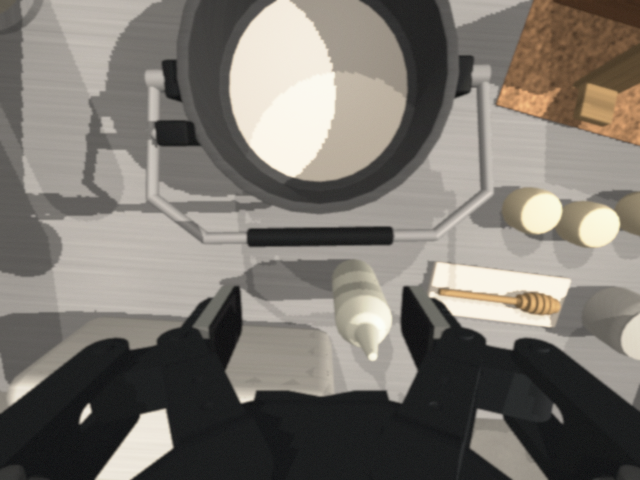

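```bash
python3 - <<'E'
from h import *
im,d,cp=load('w21');P=pts(d,cp)
for u in (270,320,370): print([P[r,u].round(1).tolist() for r in (232,236,240)])
E
python3 t.py 645 -14.5 240 180
```

```text
[[657.6, -319.6, 179.4], [660.4, -319.2, 181.7], [663.8, -319.2, 181.4]]
[[654.6, -279.3, 180.6], [657.9, -279.0, 180.8], [661.3, -278.8, 180.5]]
[[652.2, -238.8, 179.2], [655.1, -238.7, 181.0], [658.4, -238.4, 181.0]]
alt spin 93.9
G now [ 653.9 -278.7  326.5] jaw 93.9 F [ 0.8 -0.3 -0.2] w 67.8 j6 -1.33 t 33.2 tilt [ 0.     0.002 -1.   ]
shift [ -9.1 263.9  87.2] spin -86.1 radius 645
```

```bash
python3 -m jog '[[[-2,55,0,-10],[-4,110,0,-20],[-6,165,0,-30],[-8,220,10,-41],[-9,264,40,-52]]]' 68; python3 t.py 645 -14.5 150 180
```

```text
clock: 33.88
position: [644.7, -12.8, 442.3]
ee_rot: [-0.468, 0.884, 0.0, 0.002]
contact_force: [0.6, -0.2, -0.1]
gripper_width: 68.2
alt spin 145.8
G now [645.1 -12.4 287.3] jaw 145.8 F [ 0.6 -0.2 -0.1] w 68.2 j6 -0.83 t 33.9 tilt [ 0.003  0.003 -1.   ]
shift [  2.3  -1.  137.3] spin -34.2 radius 645
```

```bash
python3 -m jog '[[[2,-1,20,-10],[2,-1,60,-20],[2,-1,100,-31],[2,-1,137,-34],[2,-1,137,-34]]]' 68; python3 t.py 645 -14.5 26 180; python3 - <<'E'
from h import *
im2,d2,cp2=snap('wrist','w22')
E
```

```text
clock: 34.5
position: [643.6, -14.8, 300.7]
ee_rot: [-0.706, 0.709, 0.003, -0.002]
contact_force: [-0.3, 0.9, 0.2]
gripper_width: 67.8
alt spin 179.8
G now [642.5 -14.7 145.7] jaw 179.8 F [-0.3  0.9  0.2] w 67.8 j6 -0.23 t 34.5 tilt [-0.007  0.001 -1.   ]
shift [-1.000e-01 -3.400e+00  1.197e+02] spin -0.2 radius 645
```

View pics/w22.png

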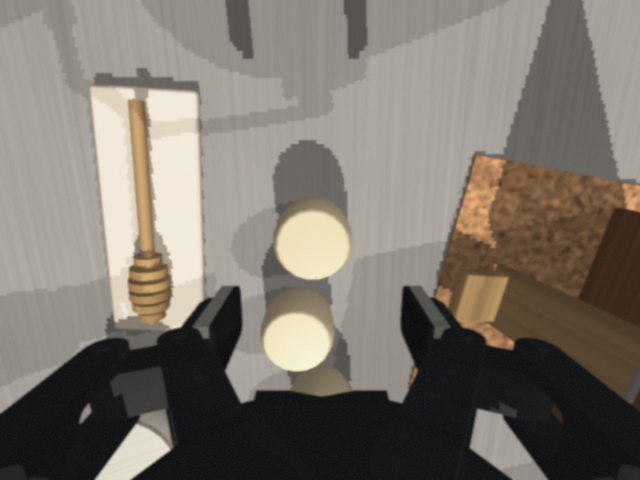

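```bash
cat > tw.py <<'E'
import sys
from h import *
im,d,cp=snap('wrist',sys.argv[1]) if len(sys.argv)<3 else load(sys.argv[1]);P=pts(d,cp);hsv=cv2.cvtColor(im,cv2.COLOR_BGR2HSV);h,s,v=cv2.split(hsv)
m=((h>15)&(h<40)&(s>35)&(s<160)&(v>120)&(P[...,2]>42)&(P[...,2]<51)).astype(np.uint8)
m=cv2.morphologyEx(m,cv2.MORPH_OPEN,np.ones((3,3)))
n,l,q,c=cv2.connectedComponentsWithStats(m)
for i in range(1,n):
    if q[i,4]>300: w=np.ascontiguousarray(P[l==i][:,:2],np.float32);print(c[i].round(),q[i,4],[np.round(a,1) for a in cv2.minEnclosingCircle(w)],w.mean(0).round(1))
E
python3 tw.py w22 x
```

```text
[312. 243.] 4259 [array([647.4, -16.6]), np.float64(26.0)] [647.3 -17.8]
[293. 335.] 2810 [array([660.1,  56.5]), np.float64(25.8)] [661.7  51.6]
```

```bash
python3 -m jog '[[[1.5,-4,30,0],[1.5,-4,65,0],[1.5,-4,95,0],[1.5,-4,110,0],[1.5,-4,119,0]]]' 68; python3 -m jog '[[[0,0,1,0],[0,0,1,0],[0,0,1,0],[0,0,1,0],[0,0,1,0]]]' 40; python3 t.py 500 -250 260 180
```

```text
clock: 35.17
position: [649.2, -16.1, 185.4]
ee_rot: [-0.706, 0.708, 0.0, 0.001]
contact_force: [-1.0, -0.2, -0.5]
gripper_width: 67.9
clock: 35.8
position: [649.5, -15.9, 185.2]
ee_rot: [-0.706, 0.708, -0.0, 0.001]
contact_force: [-0.0, 0.4, 3.2]
gripper_width: 54.5
alt spin 179.8
G now [649.9 -15.7  30.2] jaw 179.8 F [-0.   0.4  3.2] w 54.5 j6 -0.23 t 35.8 tilt [ 0.002  0.001 -1.   ]
shift [ 234.5  148.5 -230.4] spin -0.2 radius 559
```

```bash
python3 -m jog '[[[0,0,-50,0],[0,0,-110,0],[40,30,-165,0],[90,60,-215,0],[140,90,-215,0]]]'; python3 t.py 495 -326 240 180; python3 - <<'E'
from h import *
im,d,cp=snap('side','s23')
E
```

```text
clock: 36.42
position: [566.9, -142.2, 399.1]
ee_rot: [-0.707, 0.708, -0.002, 0.003]
contact_force: [0.2, -0.9, -1.8]
gripper_width: 53.8
alt spin 179.9
G now [ 568.1 -142.1  244.1] jaw 179.9 F [ 0.2 -0.9 -1.8] w 53.8 j6 -0.03 t 36.4 tilt [ 0.008  0.001 -1.   ]
shift [184.   72.8   3.4] spin -0.1 radius 593
```

View pics/s23.png

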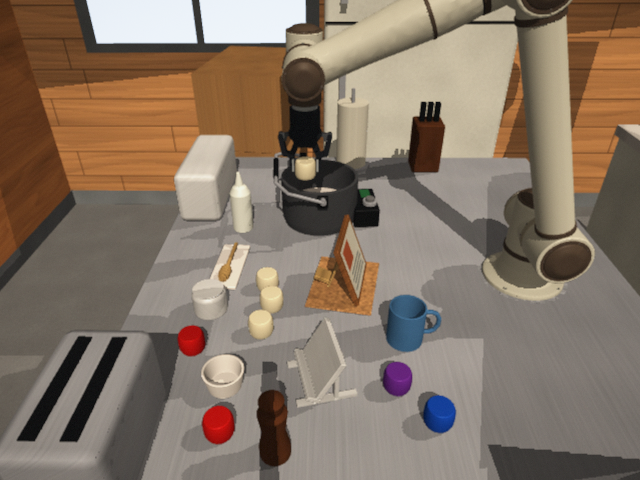

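```bash
python3 -m jog '[[[60,20,3,0],[120,45,3,0],[184,72,3,0],[184,72,3,0],[184,72,20,0]]]'; python3 t.py 495 -326 108 180;  python3 -m jog '[[[0,0,30,0],[0,0,60,0],[0,0,90,0],[0,0,110,0],[0,0,116,0]]]'; python3 t.py 495 -326 108 180
```

```text
clock: 37.1
position: [489.1, -332.0, 380.2]
ee_rot: [-0.704, 0.711, -0.003, 0.002]
contact_force: [-0.4, 0.7, -1.7]
gripper_width: 54.5
alt spin 179.4
G now [ 490.1 -332.1  225.2] jaw 179.4 F [-0.4  0.7 -1.7] w 54.5 j6 0.31 t 37.1 tilt [ 0.007 -0.001 -1.   ]
shift [ -6.3  -4.  117.2] spin -0.6 radius 593
clock: 37.72
position: [491.5, -331.7, 269.5]
ee_rot: [-0.705, 0.709, -0.004, 0.001]
contact_force: [-6.5, 13.2, 45.0]
gripper_width: 54.7
alt spin 179.6
G now [ 492.4 -332.4  114.5] jaw 179.6 F [-6.5 13.2 45. ] w 54.7 j6 0.31 t 37.7 tilt [ 0.006 -0.004 -1.   ]
shift [-6.4 -2.5  6.5] spin -0.4 radius 593
```

```bash
python3 -m jog '[[[0,0,-12,0],[0,0,-25,0],[-20,-10,-25,0],[-20,-10,-25,0],[-20,-10,-25,0]]]'; python3 t.py 515 -305 125 180; python3 - <<'E'
from h import *
im,d,cp=snap('wrist','w24');im,d,cp=snap('side','s24')
cv2.imwrite('pics/s24c.png',cv2.resize(im[50:250,230:460],None,fx=3,fy=3,interpolation=2))
E
```

```text
clock: 38.35
position: [501.3, -311.7, 294.1]
ee_rot: [-0.705, 0.709, -0.003, 0.0]
contact_force: [1.3, -0.3, -0.6]
gripper_width: 55.0
alt spin 179.6
G now [ 502.1 -312.4  139.1] jaw 179.6 F [ 1.3 -0.3 -0.6] w 55.0 j6 0.27 t 38.4 tilt [ 0.005 -0.004 -1.   ]
shift [ -7.5 -12.8  14.2] spin -0.4 radius 599
```

View pics/s24c.png

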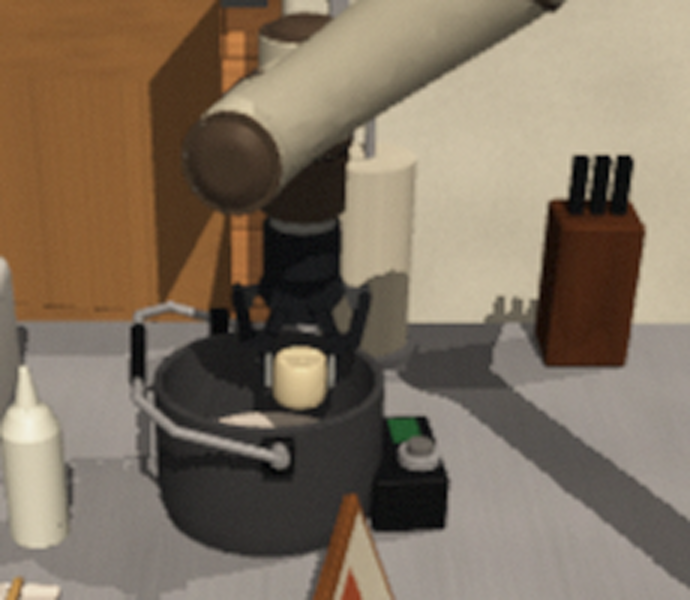

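View pics/w24.png

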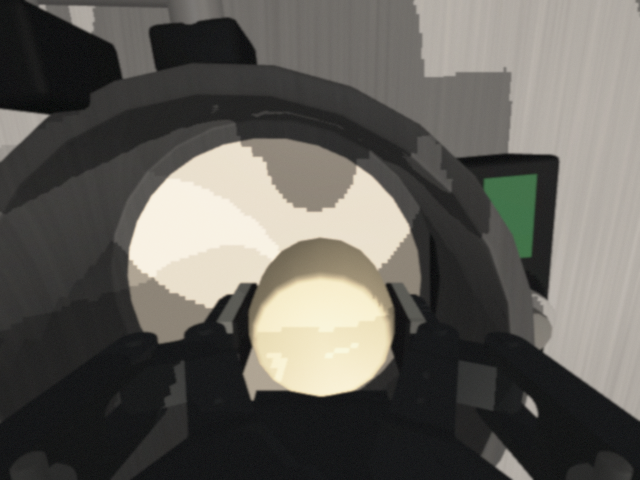

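```bash
python3 -m jog '[[[4,0,0,0],[8,0,4,0],[8,0,8,0],[8,0,12,0],[8,0,12,0]]]'; python3 t.py 503 -320 126 180; python3 -m jog '[[[0,0,0,0],[0,0,0,0],[0,0,0,0],[0,0,0,0],[0,0,0,0]]]' 68; python3 -m jog '[[[0,0,-40,0],[0,0,-80,0],[0,0,-120,0],[0,0,-120,0],[0,0,-120,0]]]';python3 - <<'E'
from h import *
im,d,cp=snap('wrist','w25')
E
python3 t.py 658 58 240 180
```

```text
clock: 39.08
position: [501.0, -319.9, 281.6]
ee_rot: [-0.705, 0.71, -0.003, 0.0]
contact_force: [0.1, -0.1, -0.6]
gripper_width: 54.4
alt spin 179.6
G now [ 501.7 -320.5  126.6] jaw 179.6 F [ 0.1 -0.1 -0.6] w 54.4 j6 0.29 t 39.1 tilt [ 0.004 -0.004 -1.   ]
shift [-0.5 -1.3  0.6] spin -0.4 radius 596
clock: 39.7
position: [501.1, -319.9, 281.7]
ee_rot: [-0.705, 0.71, -0.003, 0.0]
contact_force: [0.9, -0.5, 0.7]
gripper_width: 68.1
clock: 40.33
position: [500.2, -319.3, 401.2]
ee_rot: [-0.705, 0.71, -0.002, 0.0]
contact_force: [-0.1, 1.0, -0.3]
gripper_width: 68.6
alt spin 179.6
G now [ 500.6 -319.8  245.5] jaw 179.6 F [ 0.7 -0.3 -0.8] w 68.1 j6 0.29 t 40.4 tilt [ 0.002 -0.003 -1.   ]
shift [-378.9 -154.7    4.9] spin -0.4 radius 661
```

View pics/w25.png

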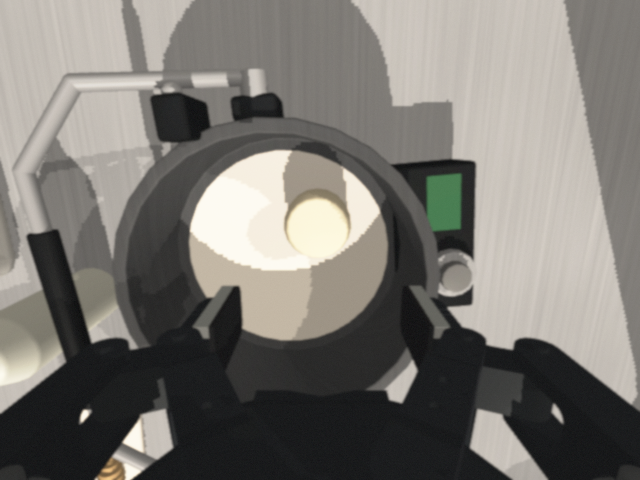

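```bash
python3 -m jog '[[[-58,-24,0,0],[-116,-48,0,0],[-174,-72,0,0],[-232,-96,0,0],[-290,-119,0,0]]]'; python3 t.py 658 58 150 180
```

```text
clock: 41.0
position: [621.3, -29.1, 398.4]
ee_rot: [-0.705, 0.71, -0.001, -0.001]
contact_force: [0.4, -1.1, -0.0]
gripper_width: 68.0
alt spin 179.6
G now [621.2 -29.6 243.4] jaw 179.6 F [ 0.4 -1.1 -0. ] w 68.0 j6 -0.22 t 41.0 tilt [-0.    -0.003 -1.   ]
shift [-88.2 -36.2  93.1] spin -0.4 radius 661
```

```bash
python3 -m jog '[[[-40,-16,0,0],[-88,-36,20,0],[-88,-36,50,0],[-88,-36,93,0],[-88,-36,93,0]]]';python3 tw.py w26; python3 t.py 658 58 27 180
```

```text
clock: 41.62
position: [656.5, 58.1, 299.6]
ee_rot: [-0.704, 0.71, 0.002, -0.006]
contact_force: [-0.1, -0.2, 0.4]
gripper_width: 68.2
[311. 246.] 4280 [array([660.,  57.]), np.float64(26.0)] [659.9  55.7]
[335. 334.] 2025 [array([642.5, 131.1]), np.float64(25.9)] [643.6 121.3]
alt spin 179.6
G now [656.8  57.3 147.9] jaw 179.6 F [0.  0.3 1.2] w 68.2 j6 -0.34 t 41.7 tilt [-0.005 -0.005 -1.   ]
shift [ -1.3  -1.8 120.9] spin -0.4 radius 661
```

View pics/w26.png

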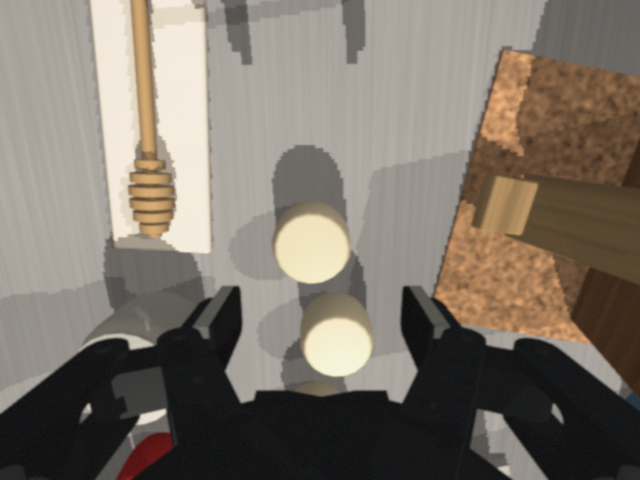

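```bash
python3 -m jog '[[[0,-3.5,30,0],[0,-3.5,65,0],[0,-3.5,95,0],[0,-3.5,112,0],[0,-3.5,122,0]]]' 68; python3 -m jog '[[[0,0,1,0],[0,0,1,0],[0,0,1,0],[0,0,1,0],[0,0,1,0]]]' 40; python3 t.py 503 -260 260 180;  python3 -m jog '[[[0,0,-50,0],[0,0,-110,0],[30,20,-165,0],[80,50,-215,0],[130,70,-215,0]]]';python3 t.py 503 -258 250 180
```

```text
clock: 42.3
position: [661.2, 57.5, 181.5]
ee_rot: [-0.705, 0.709, -0.001, -0.003]
contact_force: [0.4, 0.2, -0.5]
gripper_width: 68.1
clock: 42.92
position: [661.3, 57.6, 181.1]
ee_rot: [-0.705, 0.709, -0.001, -0.003]
contact_force: [-1.1, -0.3, 1.3]
gripper_width: 55.0
alt spin 179.6
G now [660.9  56.8  26.1] jaw 179.6 F [-1.1 -0.3  1.3] w 55.0 j6 -0.34 t 42.9 tilt [-0.003 -0.005 -1.   ]
shift [ 319.   156.5 -231.8] spin -0.4 radius 566
clock: 43.55
position: [592.8, -66.5, 399.7]
ee_rot: [-0.706, 0.708, -0.003, -0.0]
contact_force: [0.0, -0.5, -1.3]
gripper_width: 55.0
alt spin 179.8
G now [593.5 -67.2 244.7] jaw 179.8 F [ 0.  -0.5 -1.3] w 55.0 j6 -0.17 t 43.5 tilt [ 0.004 -0.005 -1.   ]
shift [191.2  89.7  -4.8] spin -0.2 radius 565
```

```bash
python3 -m jog '[[[50,24,0,0],[100,48,0,0],[150,72,0,0],[191,90,0,0],[191,90,10,0]]]';python3 t.py 503 -258 126 180
```

```text
clock: 44.18
position: [500.7, -259.5, 390.6]
ee_rot: [-0.704, 0.71, -0.004, 0.0]
contact_force: [0.8, 0.7, -1.6]
gripper_width: 54.7
alt spin 179.5
G now [ 501.5 -260.3  235.6] jaw 179.5 F [ 0.8  0.7 -1.6] w 54.7 j6 0.18 t 44.2 tilt [ 0.005 -0.005 -1.   ]
shift [ -2.8  -0.9 109.6] spin -0.5 radius 565
```

```bash
python3 -m jog '[[[-6,0,30,0],[-6,0,60,0],[-6,0,85,0],[-6,0,100,0],[-6,0,108,0]]]';python3 t.py 503 -255 126 180; python3 -m jog '[[[0,0,0,0],[0,0,0,0],[0,0,0,0],[0,0,0,0],[0,0,0,0]]]' 68; python3 -m jog '[[[0,0,-40,0],[0,0,-80,0],[0,0,-120,0],[0,0,-120,0],[0,0,-120,0]]]';python3 - <<'E'
from h import *
im,d,cp=snap('wrist','w27')
E
python3 t.py 642 132 240 180
```

```text
clock: 44.8
position: [501.5, -253.6, 281.7]
ee_rot: [-0.704, 0.71, -0.003, -0.0]
contact_force: [-0.1, -0.2, -1.1]
gripper_width: 55.1
alt spin 179.6
G now [ 502.2 -254.4  126.7] jaw 179.6 F [-0.1 -0.2 -1.1] w 55.1 j6 0.17 t 44.8 tilt [ 0.005 -0.005 -1.   ]
shift [ 0.6 -0.8  0.7] spin -0.4 radius 564
clock: 45.42
position: [501.5, -253.7, 282.0]
ee_rot: [-0.704, 0.71, -0.004, -0.0]
contact_force: [0.0, -0.3, -0.3]
gripper_width: 67.9
clock: 46.05
position: [500.5, -252.9, 401.5]
ee_rot: [-0.704, 0.71, -0.003, 0.0]
contact_force: [-0.0, 0.1, -0.6]
gripper_width: 68.3
alt spin 179.5
G now [ 501.  -253.6  245.9] jaw 179.5 F [-0.6  0.  -0. ] w 68.1 j6 0.17 t 46.1 tilt [ 0.003 -0.004 -1.   ]
shift [-386.7 -137.9    4.7] spin -0.5 radius 655
```

View pics/w27.png

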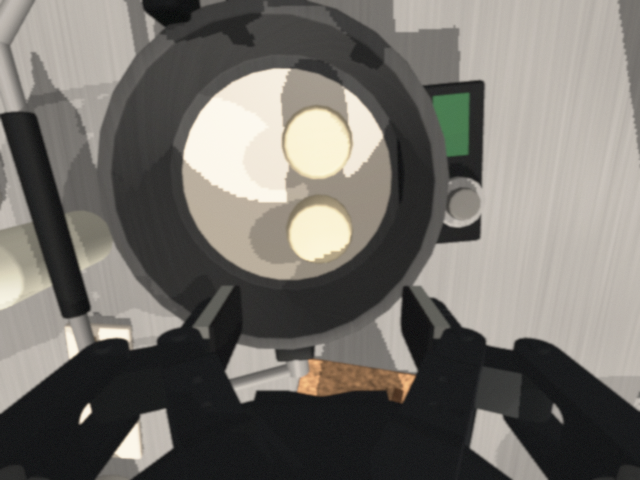

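```bash
python3 -m jog '[[[-58,-20,0,0],[-116,-41,0,0],[-174,-62,0,0],[-232,-83,0,0],[-290,-103,0,0]]]'; python3 -m jog '[[[-50,-18,0,0],[-97,-35,10,0],[-97,-35,50,0],[-97,-35,95,0],[-97,-35,95,0]]]';python3 tw.py w28; python3 t.py 642 132 27 180
```

```text
clock: 46.72
position: [606.2, 38.2, 398.4]
ee_rot: [-0.704, 0.71, -0.002, -0.002]
contact_force: [1.1, -0.8, 0.6]
gripper_width: 68.1
clock: 47.35
position: [640.6, 134.1, 297.3]
ee_rot: [-0.704, 0.71, 0.0, -0.007]
contact_force: [-0.0, -0.5, -0.4]
gripper_width: 68.2
[314. 247.] 4374 [array([641.9, 131.8]), np.float64(25.9)] [641.8 130.4]
[286. 353.] 2119 [array([658.3, 216.7]), np.float64(25.8)] [663.2 209.5]
alt spin 179.6
G now [641.1 133.  145.8] jaw 179.6 F [-0.2  0.9  1.1] w 67.8 j6 -0.46 t 47.4 tilt [-0.004 -0.008 -1.   ]
shift [ 1.000e-01 -1.400e+00  1.188e+02] spin -0.4 radius 655
```

View pics/w28.png

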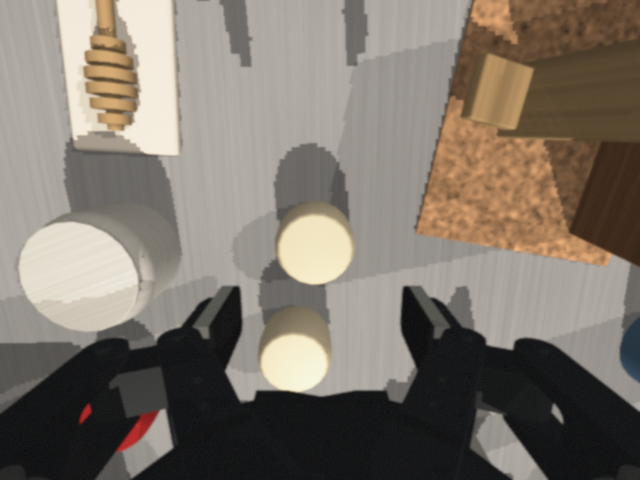

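```bash
python3 - <<'E'
from h import *
im,d,cp=load('top0');P=pts(d,cp)
q=P[135:172,280:316].reshape(-1,3);q=q[(q[:,2]>58)&(q[:,2]<72)].astype(np.float32);print(cv2.minEnclosingCircle(np.ascontiguousarray(q[:,:2])))
q=P[135:168,235:266].reshape(-1,3);q=q[(q[:,2]>38)&(q[:,2]<52)].astype(np.float32);print('red',cv2.minEnclosingCircle(np.ascontiguousarray(q[:,:2])))
E
```

```text
((784.5294799804688, 145.1113739013672), 37.744266510009766)
red ((799.4801025390625, 270.4762878417969), 27.366531372070312)
```

```bash
python3 -m jog '[[[0.5,-1.5,30,0],[0.5,-1.5,65,0],[0.5,-1.5,95,0],[0.5,-1.5,112,0],[0.5,-1.5,120,0]]]' 68; python3 -m jog '[[[0,0,1,0],[0,0,1,0],[0,0,1,0],[0,0,1,0],[0,0,1,0]]]' 40; python3 t.py 560 -320 260 180;  python3 -m jog '[[[0,0,-50,0],[0,0,-110,0],[30,5,-165,0],[85,15,-215,0],[140,25,-215,0]]]';python3 t.py 562 -322 250 180
```

```text
clock: 48.02
position: [643.4, 132.9, 181.4]
ee_rot: [-0.704, 0.71, -0.002, -0.004]
contact_force: [0.3, 0.1, 0.4]
gripper_width: 67.9
clock: 48.65
position: [643.7, 133.1, 181.3]
ee_rot: [-0.705, 0.71, -0.002, -0.003]
contact_force: [-1.0, 0.5, 4.7]
gripper_width: 55.0
alt spin 179.6
G now [643.5 131.9  26.3] jaw 179.6 F [-1.   0.5  4.7] w 55.0 j6 -0.46 t 48.6 tilt [-0.001 -0.007 -1.   ]
shift [ 454.2   80.7 -230.3] spin -0.4 radius 645
clock: 49.28
position: [618.7, -2.3, 400.5]
ee_rot: [-0.705, 0.709, -0.004, -0.0]
contact_force: [1.0, -0.5, -2.4]
gripper_width: 54.8
alt spin 179.7
G now [619.6  -3.2 245.5] jaw 179.7 F [ 1.  -0.5 -2.4] w 54.8 j6 -0.27 t 49.3 tilt [ 0.006 -0.006 -1.   ]
shift [319.1  56.1  -2.9] spin -0.3 radius 648
```

```bash
python3 -m jog '[[[60,10,0,0],[120,20,0,0],[180,31,0,0],[240,42,0,0],[300,53,0,0]]]';python3 t.py 562 -322 126 180
```

```text
clock: 49.9
position: [563.5, -303.8, 401.4]
ee_rot: [-0.705, 0.709, -0.004, -0.0]
contact_force: [1.1, -0.1, -1.1]
gripper_width: 54.7
alt spin 179.7
G now [ 564.3 -304.6  246.4] jaw 179.7 F [ 1.1 -0.1 -1.1] w 54.7 j6 0.24 t 49.9 tilt [ 0.005 -0.005 -1.   ]
shift [ 16.7   2.8 120.5] spin -0.3 radius 648
```

```bash
python3 -m jog '[[[17,3,20,0],[17,3,50,0],[17,3,80,0],[17,3,105,0],[17,3,119,0]]]';python3 t.py 562 -322 126 180; python3 -m jog '[[[0,0,0,0],[0,0,0,0],[0,0,0,0],[0,0,0,0],[0,0,0,0]]]' 68; python3 -m jog '[[[0,0,-40,0],[0,0,-80,0],[0,0,-120,0],[0,0,-120,0],[0,0,-120,0]]]';python3 - <<'E'
from h import *
im,d,cp=snap('wrist','w29')
E
python3 t.py 658 217 240 180
```

```text
clock: 50.52
position: [560.6, -320.6, 279.7]
ee_rot: [-0.706, 0.709, -0.002, -0.001]
contact_force: [1.0, 0.0, -1.5]
gripper_width: 54.5
alt spin 179.8
G now [ 560.7 -321.2  124.7] jaw 179.8 F [ 1.   0.  -1.5] w 54.5 j6 0.26 t 50.5 tilt [ 0.001 -0.004 -1.   ]
shift [ 0.8 -1.3 -1.3] spin -0.2 radius 648
clock: 51.15
position: [560.6, -320.6, 280.2]
ee_rot: [-0.706, 0.709, -0.002, -0.001]
contact_force: [-0.3, -0.0, -0.7]
gripper_width: 68.1
clock: 51.78
position: [560.0, -320.0, 399.8]
ee_rot: [-0.705, 0.709, -0.002, -0.001]
contact_force: [0.3, 0.4, -1.6]
gripper_width: 67.8
alt spin 179.7
G now [ 560.1 -320.4  244. ] jaw 179.7 F [-0.3 -0.1 -0.7] w 67.7 j6 0.26 t 51.8 tilt [-0.    -0.003 -1.   ]
shift [-537.9  -95.5    2.5] spin -0.3 radius 693
```

View pics/w29.png

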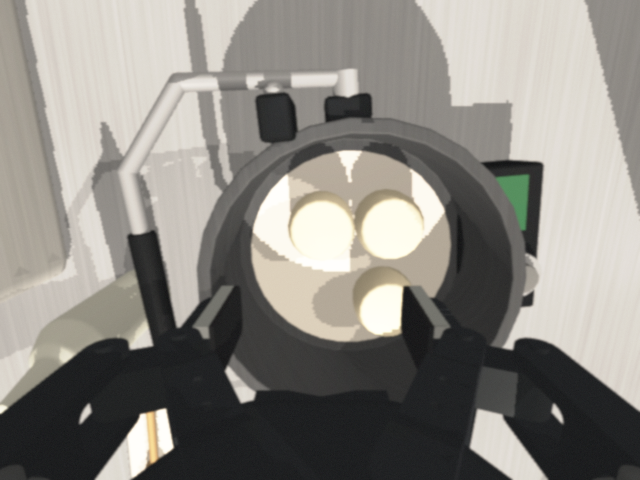

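Three in the pot; the fourth next.

```bash
python3 -m jog '[[[-60,-10,0,0],[-120,-20,0,0],[-180,-31,0,0],[-240,-42,0,0],[-300,-53,0,0]]]';python3 -m jog '[[[-60,-10,0,0],[-120,-20,0,0],[-180,-31,0,0],[-238,-42,30,0],[-238,-42,50,0]]]';python3 t.py 658 217 150 180;python3 tw.py w30
```

```text
clock: 52.45
position: [614.4, -18.3, 396.7]
ee_rot: [-0.705, 0.709, -0.0, -0.002]
contact_force: [0.9, 0.2, 1.1]
gripper_width: 68.1
clock: 53.08
position: [657.0, 223.3, 341.8]
ee_rot: [-0.707, 0.707, 0.001, -0.004]
contact_force: [0.1, -0.3, 0.7]
gripper_width: 68.0
alt spin 180.0
G now [656.  222.5 186.8] jaw 180.0 F [ 0.1 -0.3  0.7] w 68.0 j6 -0.56 t 53.1 tilt [-0.007 -0.005 -1.   ]
shift [ 5.3 -2.2 36.9] spin -0.0 radius 693
[316. 226.] 3216 [array([658.4, 217.4]), np.float64(26.1)] [658.5 216.4]
```

View pics/w30.png

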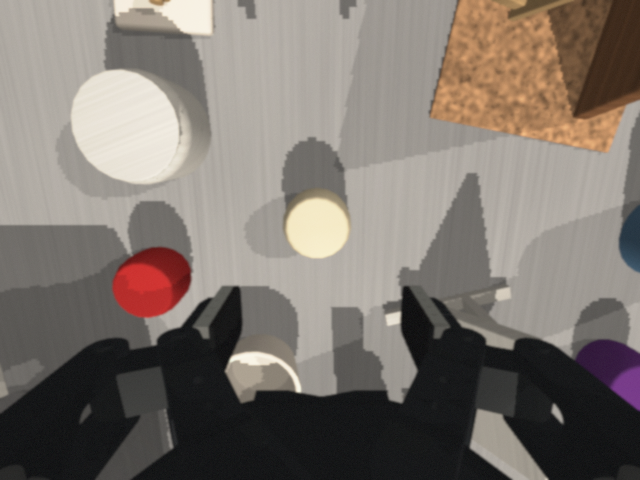

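```bash
python3 -m jog '[[[5,-2,30,0],[5,-2,70,0],[5,-2,110,0],[5,-2,145,0],[5,-2,160,0]]]' 68; python3 t.py 658.4 217.4 27 180;python3 -m jog '[[[0,0,0,0],[0,0,0,0],[0,0,0,0],[0,0,0,0],[0,0,0,0]]]' 40; python3 t.py 560 -320 260 180;  python3 -m jog '[[[0,0,-50,0],[0,0,-110,0],[30,5,-165,0],[85,8,-215,0],[140,12,-215,0]]]';python3 t.py 562 -254 250 180
```

```text
clock: 53.75
position: [655.5, 214.5, 175.4]
ee_rot: [-0.706, 0.708, 0.003, -0.01]
contact_force: [-0.1, -0.9, -0.5]
gripper_width: 68.0
alt spin 179.8
G now [652.8 213.   20.4] jaw 179.8 F [-0.1 -0.9 -0.5] w 68.0 j6 -0.55 t 53.8 tilt [-0.017 -0.01  -1.   ]
shift [-4.3 -5.5 -6.7] spin -0.2 radius 693
clock: 54.38
position: [655.5, 214.6, 175.8]
ee_rot: [-0.706, 0.708, 0.003, -0.009]
contact_force: [0.2, -0.2, -0.8]
gripper_width: 54.6
alt spin 179.8
G now [652.9 213.1  20.9] jaw 179.8 F [ 0.2 -0.2 -0.8] w 54.6 j6 -0.55 t 54.4 tilt [-0.017 -0.01  -1.   ]
shift [ 535.7   95.2 -232.5] spin -0.2 radius 645
clock: 55.0
position: [647.0, 78.6, 396.7]
ee_rot: [-0.707, 0.707, 0.0, -0.006]
contact_force: [1.2, 0.5, -1.5]
gripper_width: 54.9
alt spin 180.0
G now [645.7  77.4 241.7] jaw 180.0 F [ 1.2  0.5 -1.5] w 54.9 j6 -0.37 t 55.0 tilt [-0.008 -0.007 -1.   ]
shift [331.5  83.7  -5.1] spin -0.0 radius 617
```

```bash
python3 -m jog '[[[60,15,-5,0],[120,30,-5,0],[180,45,-5,0],[240,60,-5,0],[300,76,-5,0]]]';python3 t.py 565 -252 126 180
```

```text
clock: 55.62
position: [570.0, -223.1, 405.0]
ee_rot: [-0.707, 0.707, 0.0, -0.005]
contact_force: [0.7, -0.7, -0.2]
gripper_width: 54.6
alt spin 180.0
G now [ 568.8 -224.3  250. ] jaw 180.0 F [ 0.7 -0.7 -0.2] w 54.6 j6 0.1 t 55.6 tilt [-0.008 -0.008 -1.   ]
shift [ 26.8   2.8 124.2] spin -0.0 radius 619
```

```bash
python3 -m jog '[[[27,3,20,0],[27,3,50,0],[27,3,80,0],[27,3,108,0],[27,3,121,0]]]';python3 t.py 565 -252 126 180; python3 -m jog '[[[0,0,0,0],[0,0,0,0],[0,0,0,0],[0,0,0,0],[0,0,0,0]]]' 68; python3 -m jog '[[[0,0,-40,0],[0,0,-80,0],[0,0,-120,0],[0,0,-120,0],[0,0,-120,0]]]';python3 - <<'E'
from h import *
im,d,cp=snap('wrist','w31');P=pts(d,cp)
im,d,cp=snap('top','t31');im,d,cp=snap('side','s31')
E
python3 t.py 379 -268 240 180
```

```text
clock: 56.25
position: [565.6, -251.0, 282.6]
ee_rot: [-0.707, 0.707, 0.001, -0.006]
contact_force: [0.6, 0.4, -1.0]
gripper_width: 54.8
alt spin 180.0
G now [ 564.  -252.   127.6] jaw 180.0 F [ 0.6  0.4 -1. ] w 54.8 j6 0.15 t 56.2 tilt [-0.011 -0.007 -1.   ]
shift [-0.  -1.1  1.6] spin -0.0 radius 619
clock: 56.88
position: [565.6, -251.0, 283.1]
ee_rot: [-0.707, 0.707, 0.001, -0.006]
contact_force: [0.3, -0.6, 0.5]
gripper_width: 67.8
clock: 57.5
position: [566.4, -250.0, 402.6]
ee_rot: [-0.707, 0.707, 0.001, -0.006]
contact_force: [0.1, 0.1, -0.2]
gripper_width: 68.2
alt spin 180.0
G now [ 564.7 -251.   246.6] jaw 180.0 F [-0.7  0.7 -0.5] w 68.1 j6 0.15 t 57.6 tilt [-0.013 -0.006 -1.   ]
shift [ 17.  185.5   9. ] spin -0.0 radius 464
```

View pics/w31.png

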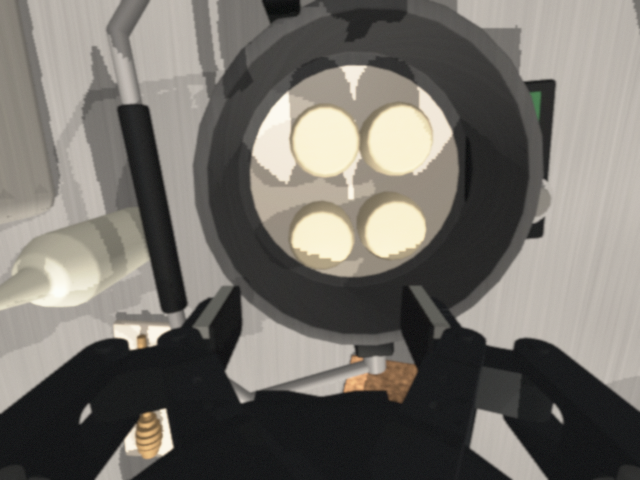

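View pics/t31.png

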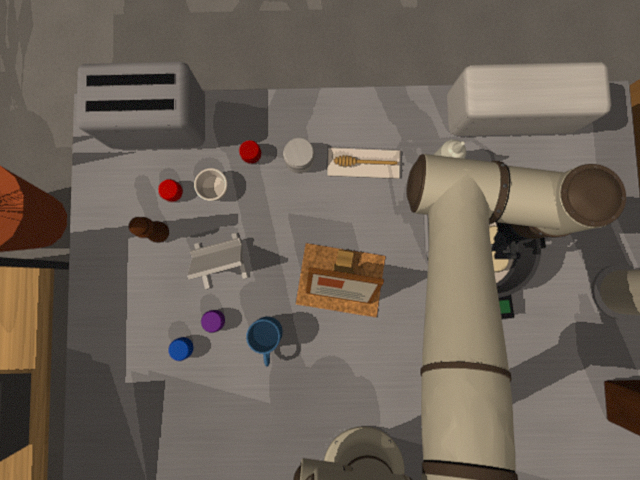

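View pics/s31.png

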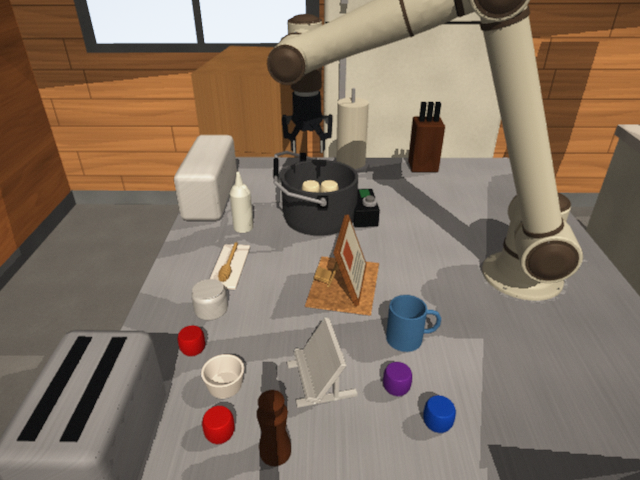

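```bash
python3 - <<'E'
from h import *
im,d,cp=load('w16');P=pts(d,cp)
def ray(u,vv,z):
    K=cp['mtx'];dr=cp['R'].T@np.array([(u-K[0,2])/K[0,0],(vv-K[1,2])/K[1,1],1]);C=-cp['R'].T@cp['t'];return C+dr*(z-C[2])/dr[2]
print([P[87,u].round(0).tolist() for u in range(318,376,3)])
print([P[r,346].round(0).tolist() for r in range(60,116,4)])
g=cv2.resize(im[55:120,310:385],None,fx=8,fy=8,interpolation=2);cv2.imwrite('pics/btn.png',g)
print(ray(346,87,78))
im,d,cp=load('w27')
print('w27',ray(464,202,78))
E
python3 t.py 370 -268 240 94
```

```text
[[379.0, -300.0, 61.0], [379.0, -297.0, 61.0], [381.0, -294.0, 73.0], [380.0, -291.0, 73.0], [380.0, -288.0, 73.0], [382.0, -285.0, 83.0], [381.0, -282.0, 83.0], [381.0, -279.0, 82.0], [381.0, -276.0, 84.0], [381.0, -273.0, 82.0], [381.0, -270.0, 83.0], [380.0, -267.0, 83.0], [380.0, -264.0, 81.0], [380.0, -261.0, 82.0], [378.0, -257.0, 71.0], [378.0, -254.0, 73.0], [376.0, -249.0, 59.0], [375.0, -246.0, 60.0], [376.0, -243.0, 62.0], [375.0, -240.0, 61.0]]
[[338.0, -270.0, 1.0], [342.0, -269.0, -0.0], [361.0, -273.0, 72.0], [365.0, -273.0, 73.0], [371.0, -273.0, 83.0], [374.0, -273.0, 83.0], [378.0, -272.0, 82.0], [381.0, -272.0, 81.0], [385.0, -272.0, 84.0], [389.0, -271.0, 83.0], [393.0, -271.0, 82.0], [395.0, -270.0, 74.0], [399.0, -270.0, 73.0], [402.0, -269.0, 61.0]]
[ 379.88188306 -271.78410199   78.        ]
w27 [ 379.47875377 -273.48530095   78.        ]
alt spin -94.0
G now [ 564.7 -251.   246.6] jaw 180.0 F [-0.7  0.7 -0.5] w 68.1 j6 0.15 t 57.6 tilt [-0.013 -0.006 -1.   ]
shift [ 17.  194.5   9.1] spin 86.0 radius 457
```

View pics/btn.png

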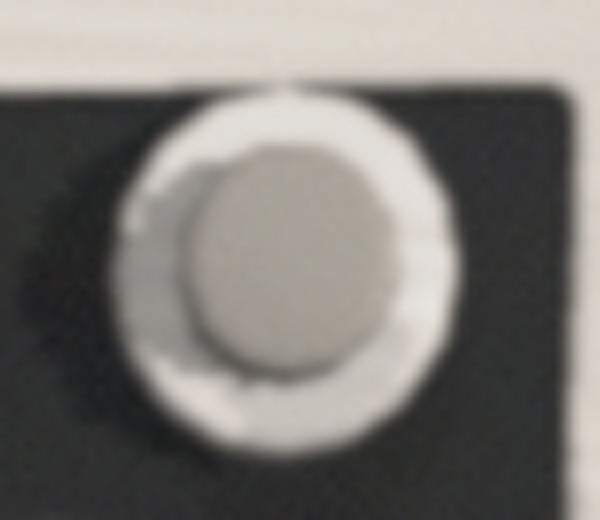

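```bash
python3 -m jog '[[[4,50,0,10],[8,100,0,20],[14,150,0,31],[20,194,0,42],[20,194,0,52]]]' 0; python3 t.py 371 -271.5 150 94
```

```text
clock: 58.28
position: [369.6, -270.0, 403.7]
ee_rot: [-0.322, 0.947, -0.0, -0.008]
contact_force: [0.1, -0.3, -0.2]
gripper_width: 0.0
alt spin -146.5
G now [ 367.5 -270.9  248.8] jaw 127.5 F [ 0.1 -0.3 -0.2] w 0.0 j6 -0.65 t 58.3 tilt [-0.014 -0.005 -1.   ]
shift [-3.9 -3.1 98.7] spin 33.5 radius 460
```

```bash
python3 -m jog '[[[-4,-3,20,10],[-4,-3,50,20],[-4,-3,75,31],[-4,-3,99,34],[-4,-3,99,34]]]' 0; python3 t.py 371 -271.5 104 94; python3 - <<'E'
from h import *
im,d,cp=snap('side','s32')
cv2.imwrite('pics/s32c.png',cv2.resize(im[50:250,230:460],None,fx=3,fy=3,interpolation=2))
im,d,cp=snap('wrist','w32')
E
```

```text
clock: 58.9
position: [372.5, -270.3, 302.7]
ee_rot: [-0.031, 0.999, -0.002, -0.01]
contact_force: [-0.5, -0.1, 0.1]
gripper_width: 0.1
alt spin 179.5
G now [ 369.5 -270.9  147.7] jaw 93.5 F [-0.5 -0.1  0.1] w 0.1 j6 -1.25 t 58.9 tilt [-0.02  -0.004 -1.   ]
shift [-2.4 -0.6 43.7] spin -0.5 radius 460
```

View pics/s32c.png

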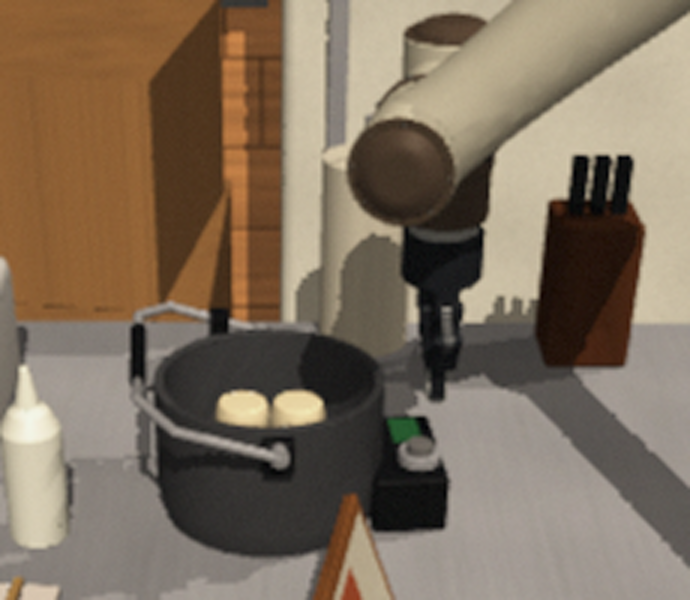

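View pics/w32.png

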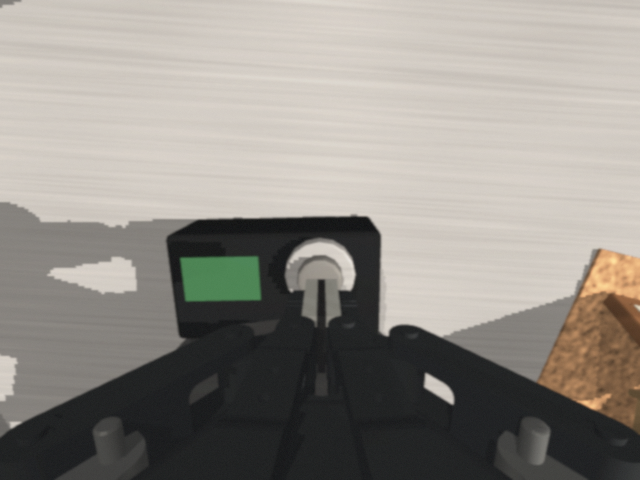

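```bash
python3 -m jog '[[[-3,-0.5,12,0],[-3,-0.5,24,0],[-3,-0.5,34,0],[-3,-0.5,42,0],[-3,-0.5,42,0]]]' 0; python3 t.py 371 -271.5 100 94;python3 -m jog '[[[0,0,2,0],[0,0,4,0],[0,0,6,0],[0,0,8,0],[0,0,8,0]]]'; python3 t.py 371 -271.5 90 94
```

```text
clock: 59.62
position: [375.8, -271.2, 262.1]
ee_rot: [-0.031, 0.999, -0.002, -0.008]
contact_force: [-0.3, 1.2, 1.1]
gripper_width: -0.2
alt spin 179.6
G now [ 373.2 -272.   107.1] jaw 93.6 F [-0.3  1.2  1.1] w -0.2 j6 -1.25 t 59.6 tilt [-0.016 -0.005 -1.   ]
shift [2.1 0.7 7.2] spin -0.4 radius 460
clock: 60.25
position: [375.7, -271.2, 254.3]
ee_rot: [-0.031, 0.999, -0.003, -0.008]
contact_force: [-0.3, 1.1, 1.6]
gripper_width: 0.1
alt spin 179.6
G now [ 373.2 -272.1   99.3] jaw 93.6 F [-0.3  1.1  1.6] w 0.1 j6 -1.25 t 60.2 tilt [-0.016 -0.006 -1.   ]
shift [2.1 0.8 9.3] spin -0.4 radius 460
```

```bash
python3 -m jog '[[[2,0,1,0],[2,0,2,0],[2,0,3,0],[2,0,4,0],[2,0,4,0]]]'; python3 t.py 371 -271.5 90 94;python3 -m jog '[[[0,0,1,0],[0,0,2,0],[0,0,3,0],[0,0,3,0],[0,0,3,0]]]'; python3 t.py 371 -271.5 90 94
```

```text
clock: 60.88
position: [374.3, -271.5, 250.6]
ee_rot: [-0.032, 0.999, -0.003, -0.007]
contact_force: [3.2, 0.1, 4.2]
gripper_width: -0.4
alt spin 179.6
G now [ 372.1 -272.5   95.6] jaw 93.6 F [3.2 0.1 4.2] w -0.4 j6 -1.25 t 60.9 tilt [-0.014 -0.006 -1.   ]
shift [0.9 1.1 5.6] spin -0.4 radius 460
clock: 61.5
position: [374.3, -271.5, 249.2]
ee_rot: [-0.032, 0.999, -0.003, -0.007]
contact_force: [-0.8, 3.7, 17.7]
gripper_width: 0.1
alt spin 179.7
G now [ 372.2 -272.6   94.3] jaw 93.7 F [-0.8  3.7 17.7] w 0.1 j6 -1.25 t 61.5 tilt [-0.014 -0.007 -1.   ]
shift [1.  1.2 4.3] spin -0.3 radius 460
```

```bash
python3 - <<'E'
from h import *
st()
im,d,cp=snap('side','s33')
cv2.imwrite('pics/s33c.png',cv2.resize(im[100:230,300:430],None,fx=5,fy=4.6,interpolation=2))
im,d,cp=snap('wrist','w33')
E
```

```text
{'clock': 61.5, 'joints': [-0.272, 0.302, -0.59, 0.016, -0.691, -1.248], 'position': [374.327, -271.529, 249.243], 'ee_rot': [-0.032, 0.999, -0.003, -0.007], 'contact_force': [-0.8, 3.737, 17.732], 'wrist_torque': [1.15, 0.201, -0.021], 'gripper_width': 0.094}
```

View pics/s33c.png

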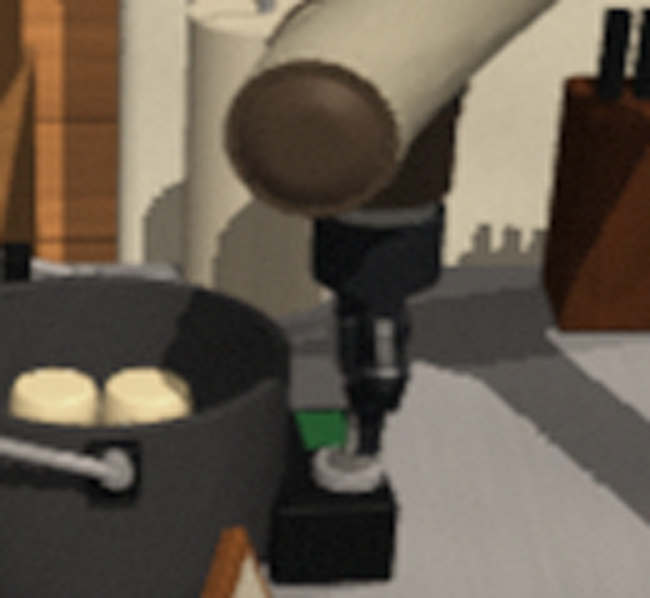

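View pics/w33.png

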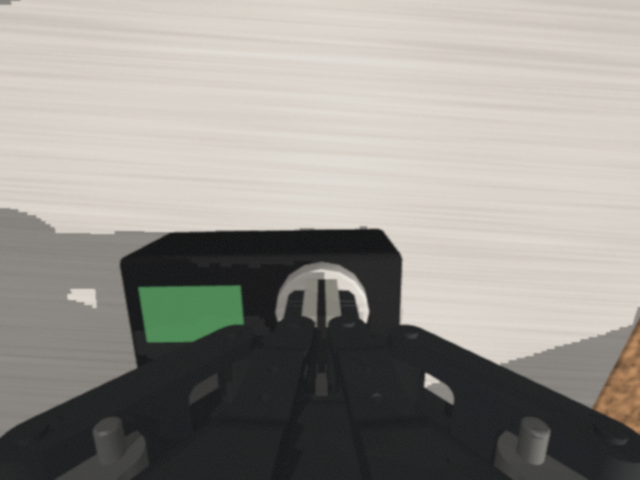

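```bash
python3 -m jog '[[[0,0,0.5,0],[0,0,1,0],[0,0,1.5,0],[0,0,1.5,0],[0,0,1.5,0]]]'; python3 - <<'E'
from h import *
st()
E
```

```text
clock: 62.22
position: [374.3, -271.4, 249.2]
ee_rot: [-0.032, 0.999, -0.003, -0.007]
contact_force: [-0.1, 3.5, 16.4]
gripper_width: 0.3
{'clock': 62.225, 'joints': [-0.271, 0.301, -0.59, 0.017, -0.69, -1.248], 'position': [374.315, -271.443, 249.243], 'ee_rot': [-0.032, 0.999, -0.003, -0.007], 'contact_force': [-0.05, 3.541, 16.389], 'wrist_torque': [1.231, 0.202, -0.007], 'gripper_width': 0.314}
```

```bash
for i in 1 2; do python3 -m jog '[[[0,0,-1,0],[0,0,-1,0],[0,0,-1,0],[0,0,-1,0],[0,0,-1,0]]]' | sed -n '2p;4p'; done;  python3 -m jog '[[[0,0,-2,0],[0,0,-2,0],[0,0,-2,0],[0,0,-2,0],[0,0,-2,0]]]' | sed -n '2p;4p';python3 -m jog '[[[0,0,-2,0],[0,0,-2,0],[0,0,-2,0],[0,0,-2,0],[0,0,-2,0]]]' | sed -n '2p;4p'
```

```text
position: [374.3, -271.4, 250.1]
contact_force: [2.0, 0.6, 4.8]
position: [374.3, -271.4, 251.1]
contact_force: [2.7, 0.0, 5.1]
position: [374.3, -271.4, 253.0]
contact_force: [2.0, -0.3, 2.2]
position: [374.0, -271.3, 254.9]
contact_force: [0.1, -0.3, 2.3]
```

```bash
python3 -m jog '[[[0,0,-40,0],[10,0,-90,0],[20,0,-140,0],[20,0,-180,0],[20,0,-200,0]]]'; python3 -m jog '[[[0,-60,0,0],[0,-120,0,0],[0,-150,0,0],[0,-150,0,0],[0,-150,0,0]]]'; python3 - <<'E'
from h import *
st()
for n in('side','top'):
    im,d,cp=snap(n,n[0]+'40')
    P=pts(d,cp)
    if n=='top':
        print('bar',P[192:215,440:540][...,2].max(), [P[310,u].round(0).tolist() for u in (470,474,478)])
E
```

```text
clock: 65.35
position: [356.5, -271.1, 457.1]
ee_rot: [-0.032, 0.999, -0.003, -0.007]
contact_force: [0.6, 1.0, -0.7]
gripper_width: -0.0
clock: 65.97
position: [365.9, -420.4, 457.1]
ee_rot: [-0.032, 0.999, -0.002, -0.008]
contact_force: [0.2, -0.2, 0.5]
gripper_width: -0.1
{'clock': 65.975, 'joints': [-0.561, 0.237, -0.077, 0.013, -1.267, -0.95], 'position': [365.854, -420.377, 457.15], 'ee_rot': [-0.032, 0.999, -0.002, -0.008], 'contact_force': [0.243, -0.193, 0.518], 'wrist_torque': [0.105, -0.065, -0.0], 'gripper_width': -0.066}
bar 1131.9650666111386 [[386.0, -258.0, 82.0], [385.0, -269.0, 80.0], [385.0, -278.0, 82.0]]
```

View pics/t40.png

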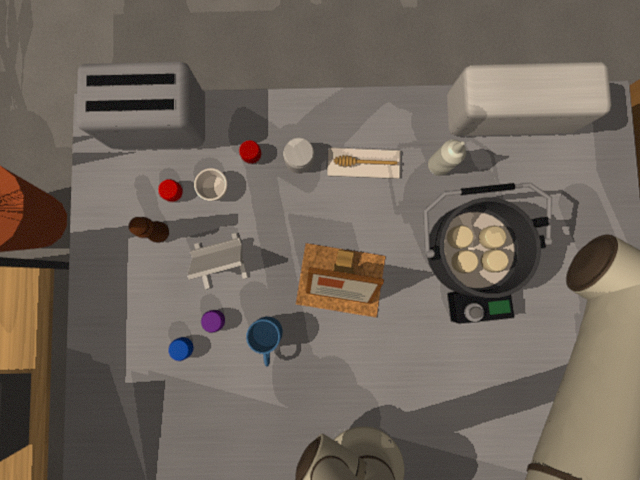

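View pics/s40.png

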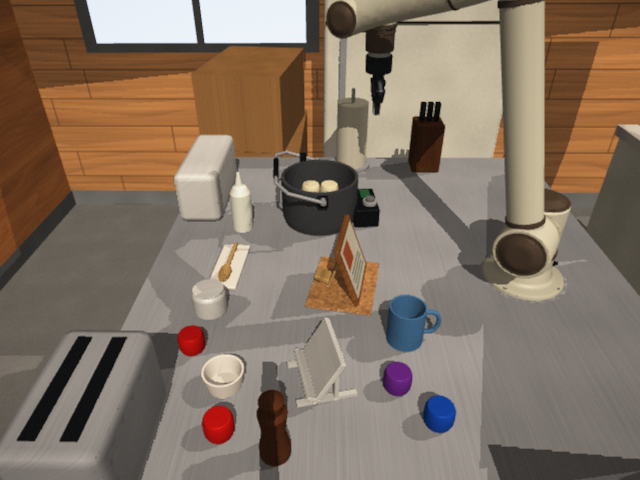

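```bash
python3 t.py 375 -234.5 150 94; python3 - <<'E'
from h import *
im,d,cp=load('side0') if 0 else load('t40');P=pts(d,cp)
print('ledge z',np.median(P[296:306,452:462,2]),'btn',np.median(P[309:316,470:478,2]),'mat',np.median(P[300:312,312:330,2]))
im,d,cp=load('w16');P=pts(d,cp);print('w16 ledge',np.median(P[85:105,262:300,2]),np.median(P[110:125,260:300,2]),'btn',np.median(P[80:95,340:352,2]),'floor',np.median(P[180:260,300:340,2]),'table',np.median(P[20:50,300:400,2]))
E
```

```text
alt spin 179.7
G now [ 363.9 -420.9  303. ] jaw 93.7 F [-0.2 -0.3  0.3] w -0.1 j6 -0.95 t 66.1 tilt [-0.014 -0.007 -1.   ]
shift [-25.4 186.2 151.6] spin -0.3 radius 442
ledge z 58.83001527635676 btn 81.42107187475551 mat 3.501577578978636
w16 ledge 61.86032321664752 61.04283609351583 btn 82.86679670873457 floor 56.88262524630485 table 0.7327284556481994
```

```bash
python3 -m jog '[[[-5,60,0,0],[-10,120,20,0],[-20,186,60,0],[-25,186,110,0],[-25,186,150,0]]]' 60;  python3 t.py 375 -234.5 110 94; python3 - <<'E'
from h import *
im,d,cp=snap('wrist','w41')
E
```

```text
clock: 66.7
position: [376.1, -231.5, 305.6]
ee_rot: [-0.035, 0.999, -0.003, -0.007]
contact_force: [0.3, -0.5, -0.4]
gripper_width: 59.9
alt spin 180.0
G now [ 374.  -232.4  150.6] jaw 94.0 F [ 0.3 -0.5 -0.4] w 59.9 j6 -1.33 t 66.7 tilt [-0.013 -0.006 -1.   ]
shift [-1.4 -1.9 40.6] spin -0.0 radius 442
```

View pics/w41.png

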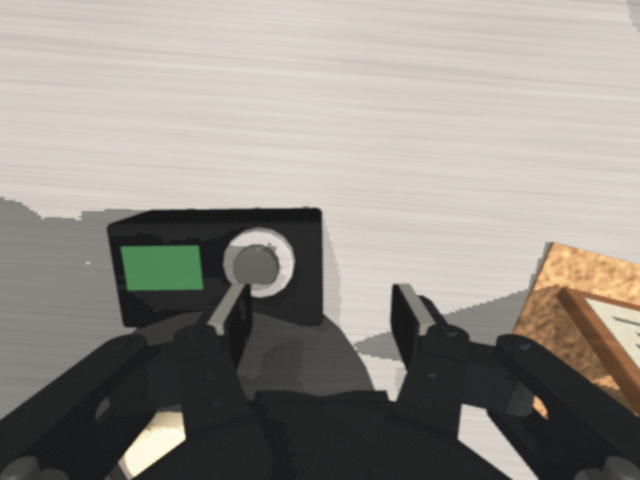

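```bash
python3 -m jog '[[[4,-2,10,0],[4,-2,20,0],[4,-2,30,0],[4,-2,38,0],[4,-2,42,0]]]' 60;  python3 t.py 369 -234.5 100 94; python3 -m jog '[[[0,0,4,0],[0,0,8,0],[0,0,10,0],[0,0,10,0],[0,0,10,0]]]'; python3 t.py 369 -234.5 90 94
```

```text
clock: 67.38
position: [369.5, -234.0, 258.8]
ee_rot: [-0.033, 0.999, -0.001, -0.012]
contact_force: [-0.0, -0.7, -0.2]
gripper_width: 60.2
alt spin 179.8
G now [ 365.9 -234.4  103.9] jaw 93.8 F [-0.  -0.7 -0.2] w 60.2 j6 -1.32 t 67.4 tilt [-0.023 -0.003 -1.   ]
shift [-3.2 -0.3  3.8] spin -0.2 radius 437
clock: 68.0
position: [369.4, -234.0, 249.1]
ee_rot: [-0.033, 0.999, -0.001, -0.011]
contact_force: [-0.6, -0.1, 2.4]
gripper_width: 59.7
alt spin 179.8
G now [ 365.9 -234.5   94.1] jaw 93.8 F [-0.6 -0.1  2.4] w 59.7 j6 -1.32 t 68.0 tilt [-0.023 -0.003 -1.   ]
shift [-3.2 -0.2  4.1] spin -0.2 radius 437
```

```bash
python3 -m jog '[[[0,0,-6,0],[-6,0,-6,0],[-6,0,-6,0],[-6,0,-1,0],[-6,0,0,0]]]'; python3 t.py 372 -234.5 90 94;for i in 1 2 3 4 5 6; do python3 -m jog '[[[0,0,1,0],[0,0,1,0],[0,0,1.5,0],[0,0,1.5,0],[0,0,1.5,0]]]' | sed -n '2p;4p'; done; python3 - <<'E'
from h import *
st();snap('wrist','w42')
E
```

```text
clock: 68.62
position: [375.5, -233.6, 248.7]
ee_rot: [-0.033, 0.999, -0.001, -0.011]
contact_force: [0.1, 1.0, 2.3]
gripper_width: 60.0
alt spin 179.8
G now [ 372.1 -234.1   93.8] jaw 93.8 F [0.1 1.  2.3] w 60.0 j6 -1.33 t 68.6 tilt [-0.023 -0.003 -1.   ]
shift [-0.  -0.4  3.8] spin -0.2 radius 440
position: [375.5, -233.6, 247.3]
contact_force: [-0.2, 0.7, 3.2]
position: [375.5, -233.6, 245.8]
contact_force: [-0.3, 0.7, 3.6]
position: [375.5, -233.6, 244.4]
contact_force: [-0.7, 0.7, 4.6]
position: [375.5, -233.6, 244.0]
contact_force: [-3.3, 4.5, 14.1]
position: [375.5, -233.6, 243.9]
contact_force: [-2.8, 5.9, 16.8]
position: [375.5, -233.5, 243.9]
contact_force: [-2.7, 5.3, 17.4]
{'clock': 72.375, 'joints': [-0.184, 0.283, -0.639, 0.014, -0.669, -1.33], 'position': [375.463, -233.534, 243.891], 'ee_rot': [-0.034, 0.999, -0.002, -0.011], 'contact_force': [-2.706, 5.253, 17.393], 'wrist_torque': [1.055, 1.012, -0.13], 'gripper_width': 60.191}
```

View pics/w42.png

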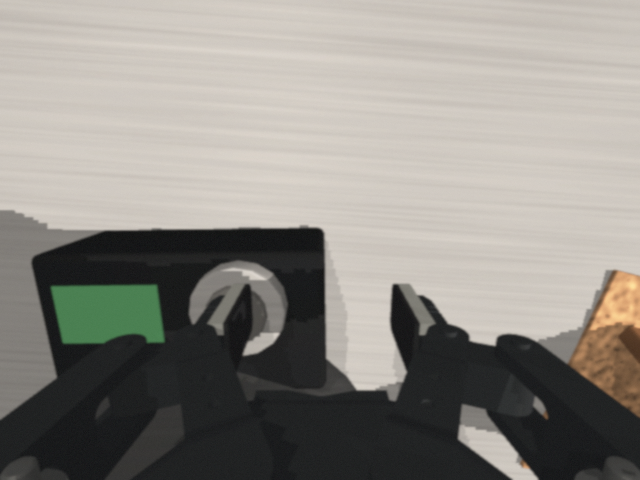

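```bash
python3 -m jog '[[[0,0,-40,0],[10,0,-90,0],[20,0,-140,0],[20,0,-180,0],[20,0,-200,0]]]'; python3 -m jog '[[[0,-60,0,0],[0,-120,0,0],[0,-180,0,0],[0,-180,0,0],[0,-180,0,0]]]'; python3 - <<'E'
from h import *
st()
for n in('side','top'):
    im,d,cp=snap(n,n[0]+'50')
    if n=='top':
        P=pts(d,cp)
        for r in (186,188,190): print('bar',P[r,488].round(0))
E
```

```text
clock: 73.05
position: [359.5, -234.0, 446.0]
ee_rot: [-0.034, 0.999, -0.002, -0.01]
contact_force: [0.8, 0.2, -0.4]
gripper_width: 60.4
clock: 73.68
position: [371.4, -413.6, 445.3]
ee_rot: [-0.033, 0.999, -0.001, -0.011]
contact_force: [-0.0, 0.0, -0.1]
gripper_width: 60.3
{'clock': 73.675, 'joints': [-0.544, 0.243, -0.099, 0.014, -1.245, -0.964], 'position': [371.407, -413.564, 445.343], 'ee_rot': [-0.033, 0.999, -0.001, -0.011], 'contact_force': [-0.028, 0.023, -0.061], 'wrist_torque': [0.062, -0.021, -0.042], 'gripper_width': 60.256}
bar [ 664. -280.  178.]
bar [ 659. -278.  180.]
bar [ 655. -279.  179.]
```

View pics/t50.png

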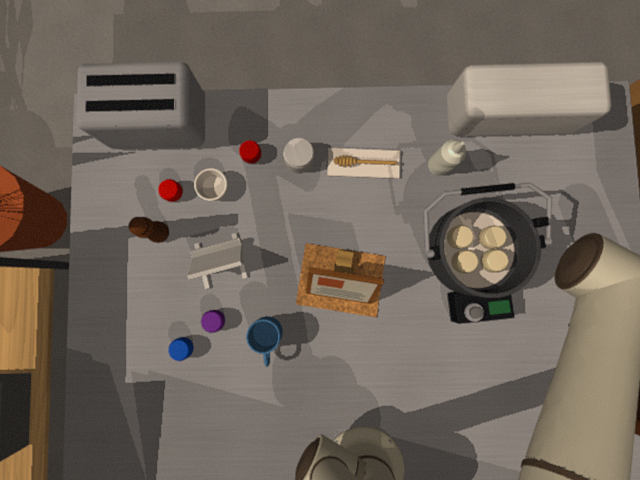

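The picture shows four turnips in the pot at about (478,250), the handle bar back at (488,188) with its top at about 180 mm, and the board standing on the mat at (341,283). Everything else is where it started.

```bash
python3 -c "
from bench import arm
print(arm.job_done())"
```

```text
the job is handed in; nothing more can be done
None
```

I did every part of the task in the order asked and handed it in at about 74 s of 208 s. One contact force on the way may count against it.

- **Kickstand and board:** I pulled the kickstand to its stop, where the pull began to lift the board. The leg measured about 0.74 rad from the depth image, against 0.70. I tipped the board upright on the rest, gripped it, carried it over and let it lean back onto its kickstand. It came out about 2 mm off the mat's middle and about 0.3° off square, with the recipe side towards the robot.
- **Handle:** I pushed it past the click. It resisted with 11 N at its seated height, and the bar's top still read about 180 mm at the end, where 181 means seated.
- **Turnips:** All four are in the pot in the final picture, and the other things on the cart look unmoved.
- **Start button:** I pressed it last, and pressed it twice to be sure. Both times the spring rose to about 5 N and then hit a hard stop at about 17 N. The button's top measured about 81–82 mm high, not the stated 78, so I judged "fully down" by the stop and not by height.

**Possible failure:** While I lowered the first turnip, the wrist force reached 45 N, and I backed off at once. The gripper seemed to have touched the pot's rim, probably with a finger linkage and not the body. I could not confirm which part it was, so I can't rule out a breach of the 40 N limit for the gripper's body. The pot did not visibly move.

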